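# Gauge a stone sample on the ratchet micrometer

## Robot

A 6-joint arm with a two-finger parallel gripper is mounted at the origin on the work surface. World frame = base frame: x ahead of the robot, y to its left, z up, the work surface at z = 0. Lengths are in mm, angles in rad, forces in N, time in s.
With the tool pointing down it reaches from about 350 to 975 mm from the base axis. Payload 7.1 kg.
Tool frame: the origin (TCP) lies midway between the tips of the shut fingers; the grasp point (between the pads) lies 19 mm behind it (ctrl.hold_point_z is the distance from the TCP to the grasp point, in mm); z points along the fingers, y is the direction in which the jaws open and shut (so a half turn about z gives the same grasp; the last joint's range is limited). The gripper opens to 88 mm and grips with 3 to 60 N. Pads are 20 mm wide; open, the fingers measure 115 mm over their backs; the gripper's body (75 mm by 178 mm) begins 61 mm behind the grasp point.
Start: joints at [-0.019, 0.423, 1.63, -0, 1.089, -0.019], TCP at [624.984, 0.026, 187.075] pointing down, gripper open.
Joint ranges: [-3, 3], [-0.9, 2.11], [0.09, 2.58], [-1.31, 4.45], [0.11, 2.69], [-2.54, 2.54]. Speed limits (rad/s): [2.39, 2.39, 3.01, 3.14, 3.14, 3.14].

## Interface

Orientations are given as a rotation vector (axis times angle).
In Python, from workcell import ctrl, eyes gives the robot as it stands.
- The arm moves only by the tool move_arm, never from a script. Its argument "deltas" is a list of rows, each a list of 6 numbers: the shift along the tool's x, y, z in mm, then the turn, a rotation vector about the tool's x, y, z in rad. A call has 1 to 5 rows; each row shifts and turns the pose as measured when the row begins, along the tool's axes as they then stand; what a row does not reach is not made up. A row lasts 1/12 s, in which the tool goes at most 41.7 mm and 7.16 degrees, less where a joint would pass 70% of its speed; a pose out of reach is approached as far as the arm can. A call is refused whole if a number of a shift passes 41.7 or a number of a turn 0.125, either way. A call with a gripper value outside its range is refused whole. "hand" is the closure, from -1 (fully open) to 1 (shut), set as the call begins (left out, the last holds). The fingers move at their own pace and stop on an object; the grip force is fixed at half the most. Time passes only in rows, so rows that do not move let the fingers close. It gives the time, the measured TCP pose, the force and the opening at its end, in the units of the state.
- ctrl.get_obs(): the state, without advancing time (a new reading comes with each control period).
- eyes.get_image(name): name is "scene" or "side" or "wrist"; returns a dict with "frame" (420x560x3 uint8, red, green, blue), "range_z" (420x560 float32, mm along the optical axis (not along the pixel's ray), 0 where there is no reading), "fx", "fy", "cx", "cy" (pixels), "D" ([k1, k2, p1, p2, k3] as OpenCV has them; the pictures are not rectified), "cam_to_world" (4x4, takes a point from camera to world coordinates). Camera axes: x right, y down, z forward; pixel columns grow to the right and rows downward; lengths in mm; the calibration is good to about 2 mm. A picture is of the moment at which its call begins.
- ctrl.close_job(): hands the job in, once; it reports no verdict.
The state is a dict: "t": time; "qpos": joint angles; "qvel": joint speeds; "joint_torque": joint torques, N m; "ee_pos": TCP position; "orientation": TCP orientation; "ft_force": force on the tool from outside, world axes, zero at the start; "moment": the same for the moment, N m; "width": finger opening in mm.
Only numpy, scipy, OpenCV 4.12 (cv2) and the standard library are available. Lean on these libraries where they do the work, as an engineer would, in place of code of your own. Each camera call takes 0.05 s, during which the arm holds its last target.

## Task

Take the stone sample off its wooden rest and set it down gently, flat on the micrometer's anvil with its dark spot under the spindle, and let go of it. Then turn the black ratchet knob clockwise until the spindle's foot bears on the stone and the ratchet slips by one or two clicks, no more, and leave the stone clamped there. Leave the other things on the bench alone.

Things in the scene. Friction and masses are not known exactly. Their poses are not given: they have to be found in the camera images.
- sample: the stone sample: loose grey flat bar 120 x 34 x 12 mm (along its x, y, z), about 135 g, a round dark spot on its top near one end. Origin: centre of its underside; x along its length towards the spot end. It starts level on the wooden rest, spot end away from the robot, give or take 0.5 rad.
- sample_spot (a point): centre of the dark spot (18 mm across) on the top face of the sample, 42 mm from the middle towards the far end (18 mm from that end).
- rest: fixed wooden block 90 x 20 x 30 mm high (along its x, y, z) on which the sample starts, centred and parallel to it; the sample's long sides overhang it by 7 mm each, so fingers can close across the 34 mm width. Origin: centre of its underside.
- gauge: fixed upright micrometer: white base 200 x 120 x 20 mm high (-115 to +85 mm along its x), column 44 mm wide from 38 to 70 mm along +x, arm on top (underside 92, top 112 mm above the table, 36 mm wide, -20 to +70 mm along x) that carries the spindle. Origin: on the table straight below the spindle axis; x points from the open side (towards the robot, within 0.3 rad) to the column.
- anvil: fixed steel anvil, a bar 32 mm wide and 12 mm thick, from -63 to +15 mm along its x (parallel to the gauge's x), standing over the base; its height was set differently each time (top 65.5 to 66.5 mm above the table). Origin: on its top face straight below the spindle axis.
- spindle: vertical steel spindle, 16 mm diameter; slides down without turning. Origin: centre of its end face, 90 mm above the table at the start (fully raised). A 13 mm foot screwed into it sticks out 3 to 8 mm below, set differently each time and not measured; it starts 3.5 to 9.5 mm clear of the sample lying on the anvil. Goes down 3 mm for each radian of screw turned clockwise, with knob and thimble.
- knob_grip (a point): centre of the black ratchet knob on top of the spindle: a ribbed round knob of 34 mm diameter and 26 mm height with a white line on top, vertical axis, 65 mm above the spindle's end face (155 mm above the table at the start). Below it is the aluminium thimble, 24 mm diameter, 20 mm high. The point turns with the knob.
- knob (a joint): ratchet slip: angle (rad) of knob against thimble, clockwise from above positive, 0 at the start. While the screw turns freely (about 0.08 N m) knob and thimble turn as one; once the foot bears on something the ratchet slips smoothly at about 0.22 N m and this grows, the thimble standing still. Each 0.4 rad of slip counts as one click. Turning the knob back unscrews the spindle.
- beaker: bystander: open glass beaker, 70 mm diameter, 85 mm high. Origin: centre of its underside.
- screwdriver: bystander: screwdriver 160 mm long lying on the table. Origin: on its underside.
- dish: bystander: flat clear dish, 90 mm diameter, 20 mm high. Origin: centre of its underside.
Not all that is in view belongs to the job. There is more than one size of the sample; the one meant has the size given above.

How it is judged (in metres and radians):
On the way, in this order (a step that is already met when the one before it is completed fails the run):
1. the sample lies flat on the anvil, let go, its spot under the spindle within 10 mm, not yet clamped (horizontal distance between sample_spot and spindle below 0.01 m and contact force between sample and anvil above 0.4 N and angle between sample's own z axis and vertical below 0.06 rad and not (contact force between the fingers and sample above 0.05 N) and contact force between spindle and sample below 1 N), for 0.2 s.
2. the spindle clamps the sample and the ratchet has slipped by at least 0.25 rad (the first click) (horizontal distance between sample_spot and spindle below 0.01 m and contact force between sample and anvil above 0.4 N and contact force between spindle and sample above 10 N and value of joint knob above 0.25 rad), for 0.2 s.
At the end, for the whole second after the job is handed in: the sample lies flat (within 0.06 rad) and still on the anvil, spot within 10 mm of the spindle axis, clamped by the spindle with more than 10 N; the ratchet has slipped by 0.25 to 1.0 rad (one or two clicks) in all (all of step 2 and angle between sample's own z axis and vertical below 0.06 rad and value of joint knob below 1 rad and linear speed of sample below 0.01 m/s); the robot touches nothing.
It fails at once if the ratchet is run on for past the second click (slip over 1.1 rad) (value of joint knob above 1.1 rad).
It fails at once if the sample is pressed down on the anvil with more than 25 N before the spindle bears on it (contact force between sample and anvil above 25 N and contact force between spindle and sample below 1 N).
It fails at once if a bystander is displaced by more than 20 mm (distance of any of beaker, screwdriver, dish from where it was at the start of the episode above 0.02 m).
It also fails if it takes over 72 s, if anything falls off the work surface, if the arm or the gripper's body presses on something with over 40 N, if the wrist force passes 120 N, or if a joint passes its speed limit or range.

## Working session

There is one attempt and no reset: what is moved stays moved. The work goes in short steps, Python scripts to look and compute and a tool call to move; the robot and the scene stay as the last step left them, time stands still between calls to the robot, and variables do not carry over. Pictures are saved under pics/ and viewed, and the job is handed in when it is done.

Besides the shell and the picture viewer there is one more tool, called after "Emit:" in YAML: its name, and indented under it one key for each argument. move_arm: Moves the arm, as the interface text tells. Its arguments: {"type":"object","properties":{"deltas":{"type":"array"},"hand":{"type":"number"}},"required":["deltas"]}

```bash
mkdir -p pics; ls
cat > h.py <<'E'
import numpy as np, cv2
from workcell import ctrl, eyes
def snap(n,f):
    im=eyes.get_image(n); cv2.imwrite('pics/'+f+'.png',im['frame'][:,:,::-1]); np.save('pics/'+f+'.npy',im,allow_pickle=True); return im
def load(f): return np.load('pics/'+f+'.npy',allow_pickle=True).item()
def K(im): return np.array([[im['fx'],0,im['cx']],[0,im['fy'],im['cy']],[0,0,1.]])
def ray(im,uv):
    uv=np.asarray(uv,float).reshape(-1,1,2); n=cv2.undistortPoints(uv,K(im),np.array(im['D'],float)).reshape(-1,2)
    d=np.c_[n,np.ones(len(n))]; T=np.array(im['cam_to_world']); return T[:3,3],d@T[:3,:3].T,d
def onplane(im,uv,z):
    o,d,_=ray(im,uv); return o+d*((z-o[2])/d[:,2])[:,None]
def depthpt(im,uv):
    o,d,_=ray(im,uv); uv=np.asarray(uv).reshape(-1,2).astype(int); return o+d*im['range_z'][uv[:,1],uv[:,0]][:,None]
E
python3 - <<'E'
from h import *
for n in ['scene','side','wrist']:
    im=snap(n,n+'0'); print(n,np.round(im['cam_to_world'],2).tolist(),im['fx'],im['D'],(im['range_z']>0).mean())
o=ctrl.get_obs();print({k:np.round(v,3) for k,v in o.items()})
E
```

```text
pics
scene [[0.2, 0.67, -0.72, 1521.93], [0.98, -0.14, 0.14, -171.93], [-0.01, -0.73, -0.68, 1032.38], [0.0, 0.0, 0.0, 1.0]] 454.177273291191 [0.04862478 0.         0.         0.         0.        ] 0.9960119047619047
side [[0.84, -0.33, 0.43, -18.04], [-0.55, -0.52, 0.66, -812.61], [0.01, -0.79, -0.62, 928.11], [0.0, 0.0, 0.0, 1.0]] 539.9677440024509 [-0.15852854  0.          0.          0.          0.        ] 0.9958418367346938
wrist [[1.0, 0.0, -0.0, 625.5], [0.0, -0.96, -0.29, 81.35], [-0.0, 0.29, -0.96, 383.67], [0.0, 0.0, 0.0, 1.0]] 352.85620752665005 [-0.05241671  0.          0.          0.          0.        ] 0.9959651360544217
{'t': np.float64(0.15), 'qpos': array([-0.019,  0.424,  1.63 , -0.   ,  1.089, -0.019]), 'qvel': array([-0.001, -0.003, -0.002, -0.001, -0.001,  0.   ]), 'joint_torque': array([ 1.0000e-03, -5.4498e+01, -2.7392e+01,  6.5000e-02,  2.0000e-02,
       -0.0000e+00]), 'ee_pos': array([6.24537e+02, 3.00000e-02, 1.86493e+02]), 'orientation': array([-2.221e+00, -2.221e+00,  1.000e-03]), 'ft_force': array([-0.071,  0.546, -0.1  ]), 'moment': array([ 0.038, -0.005, -0.023]), 'width': np.float64(87.886)}
```

View pics/scene0.png

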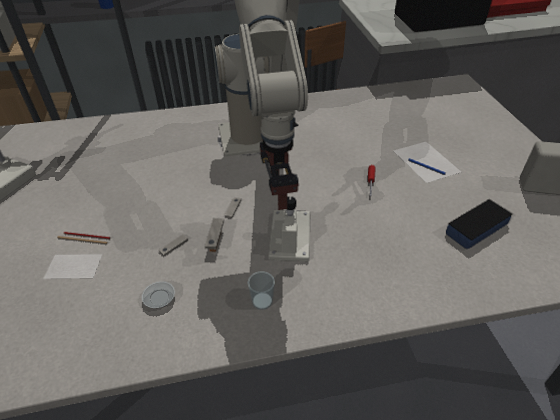

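View pics/side0.png

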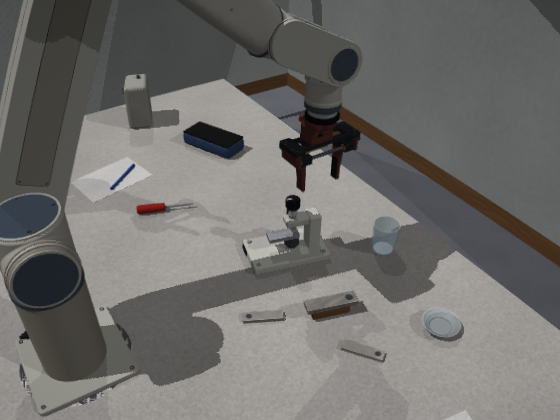

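View pics/wrist0.png

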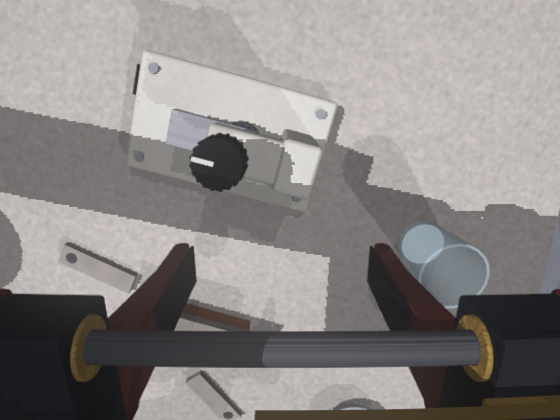

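Candidates for the sample: the bar on the wooden rest (side 331,303; scene 215,233), and bars on the table (side 262,316; scene 233,207) and (side 362,350; scene 174,245). I choose the one on the rest, and check it in a crop.

Run:
```python
from h import *
a=load('side0')['frame'][:,:,::-1]; 
c=cv2.resize(a[180:370,225:405],None,fx=3,fy=3,interpolation=cv2.INTER_CUBIC); cv2.imwrite('pics/crop1.png',c)
a=load('scene0')['frame'][:,:,::-1]; 
c=cv2.resize(a[185:275,150:330],None,fx=4,fy=4,interpolation=cv2.INTER_CUBIC); cv2.imwrite('pics/crop2.png',c)
```

```text
(no output)
```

View pics/crop1.png

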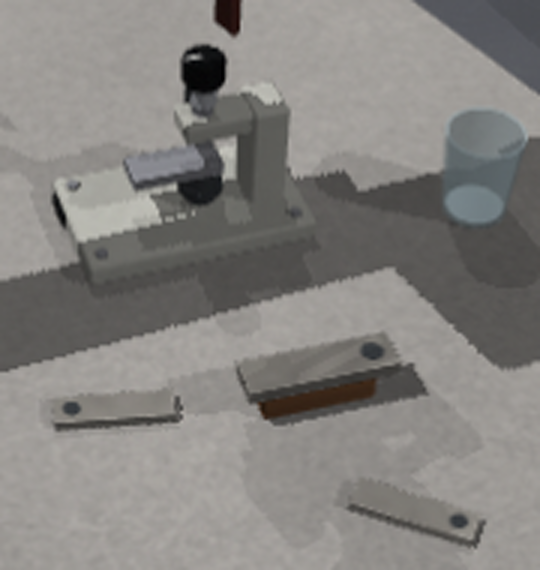

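View pics/crop2.png

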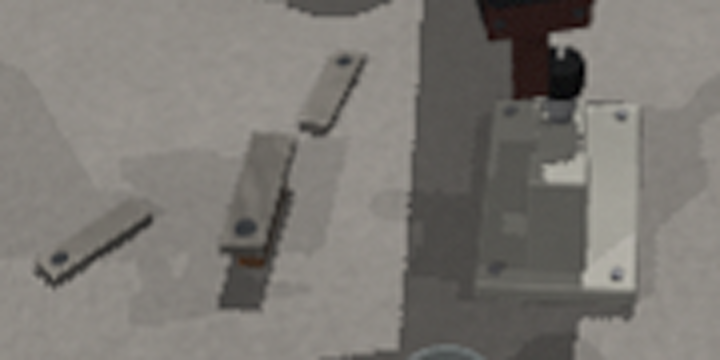

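The crop confirms it: the bar on the brown rest is the largest and has its spot at the far end (side ~349,297). The other two are smaller and lie on the table. Next I measure the sample, gauge and knob.

```bash
cat >> h.py <<'E'
def cloud(im):
    H,W=im['range_z'].shape; u,v=np.meshgrid(np.arange(W),np.arange(H)); uv=np.c_[u.ravel(),v.ravel()]
    return depthpt(im,uv).reshape(H,W,3)
def rect(P,mask,name,zpl,im):
    # min-area rect of mask's largest component projected to plane
    n,l,s,c=cv2.connectedComponentsWithStats(mask.astype(np.uint8)); k=1+np.argmax(s[1:,4]); 
    cs,_=cv2.findContours((l==k).astype(np.uint8),0,1); cc=max(cs,key=len).reshape(-1,2)
    W=onplane(im,cc,zpl)[:,:2].astype(np.float32); r=cv2.minAreaRect(W); b=cv2.boxPoints(r)
    print(name,'n',s[k,4],'px',c[k].round(),'ctr',np.round(r[0],1),'size',np.round(r[1],1),'ang',round(r[2],1),'medz',np.median(P[l==k][:,2]).round(1)); return l==k,b
E
python3 - <<'E'
from h import *
for n,roi in [('side0',(285,325,295,365)),('scene0',(212,255,200,228))]:
    im=load(n);P=cloud(im);m=np.zeros(P.shape[:2],bool);m[roi[0]:roi[1],roi[2]:roi[3]]=1
    mm=m&(P[...,2]>36)&(P[...,2]<50); rect(P,mm,n+' sample',42,im)
    f=im['frame'].astype(int).sum(2)
    vals=f[mm]; d=mm&(f<np.median(vals)*.6); ys,xs=np.nonzero(d); print('spot px',xs.mean(),ys.mean(),len(xs), onplane(im,[xs.mean(),ys.mean()],42))
im=load('wrist0');P=cloud(im)
f=im['frame'].astype(int).sum(2)
z=P[...,2];roi=np.zeros(z.shape,bool);roi[40:225,120:360]=1
for nm,lo,hi,zp in [('base',15,25,20),('arm',106,120,112),('anvil',58,72,66),('knob',160,175,168)]:
    m=roi&(z>lo)&(z<hi); mk,b=rect(P,m,nm,zp,im); print(b.round(1).tolist())
    if nm=='knob':
        cs,_=cv2.findContours(mk.astype(np.uint8),0,1); W=onplane(im,max(cs,key=len).reshape(-1,2),168)[:,:2].astype(np.float32); print('knob circ',cv2.minEnclosingCircle(W))
E
```

```text
side0 sample n 690 px [330. 301.] ctr [ 537.9 -187.5] size [ 41.4 122. ] ang 71.3 medz 41.9
spot px 336.46 304.35 100 [[ 542.43818766 -201.00189386   42.        ]]
scene0 sample n 354 px [214. 233.] ctr [ 542.3 -182.9] size [ 38.1 125.4] ang 71.5 medz 43.2
spot px 213.7037037037037 241.77777777777777 27 [[ 582.1199099  -188.49009974   42.        ]]
base n 12867 px [211. 110.] ctr [569.3  47.2] size [119.  201.6] ang 74.8 medz 19.6
[[456.3999938964844, 16.299999237060547], [650.9000244140625, -36.70000076293945], [682.2000122070312, 78.0999984741211], [487.6000061035156, 131.10000610351562]]
arm n 4061 px [278. 161.] ctr [609.3  36.2] size [44.  89.1] ang 75.0 medz 112.4
[[560.5999755859375, 26.399999618530273], [646.5999755859375, 3.4000000953674316], [658.0999755859375, 45.900001525878906], [572.0, 69.0]]
anvil n 1408 px [190. 128.] ctr [562.4  49.4] size [32.3 77.9] ang 75.8 medz 65.2
[[520.5999755859375, 43.29999923706055], [596.2000122070312, 24.200000762939453], [604.0999755859375, 55.5], [528.5, 74.5]]
knob n 2430 px [217. 163.] ctr [585.7  43.1] size [35.5 34.8] ang 29.8 medz 167.5
[[561.5999755859375, 49.29999923706055], [578.9000244140625, 19.100000381469727], [609.7000122070312, 36.79999923706055], [592.4000244140625, 67.0]]
knob circ ((585.6372680664062, 43.24024200439453), 17.987323760986328)
```

Gauge axis: the knob circle (585.6,43.2), the base rectangle and the anvil rectangle agree within 2 mm, with yaw about -0.265. The sizes match too: base 119x202, anvil 32x78, knob 35. The sample is at about (541,-185) with yaw about -0.32, so I move over it for a close look.

Emit:
move_arm:
  deltas:
    - [-34,-24,0,0,0,0]
    - [-34,-24,0,0,0,0]
    - [-34,-24,0,0,0,0]
    - [-34,-24,0,0,0,0]
    - [-34,-24,0,0,0,0]
  hand: -1

```text
t: 0.57
ee_pos: [506.0, -167.4, 184.6]
orientation: [-2.208, -2.233, -0.002]
ft_force: [0.9, -1.5, -0.1]
width: 87.8
```

Emit:
move_arm:
  deltas:
    - [0,0,0,0,0,-0.125]
    - [0,0,0,0,0,-0.125]
    - [0,0,0,0,0,-0.125]
    - [0,0,0,0,0,-0.125]
    - [0,0,0,0,0,-0.125]

```text
t: 0.98
ee_pos: [498.5, -175.0, 183.8]
orientation: [-1.412, -2.802, 0.001]
ft_force: [-0.3, 0.2, -0.6]
width: 87.7
```

Emit:
move_arm:
  deltas:
    - [0,0,0,0,0,-0.125]
    - [0,0,0,0,0,-0.125]
    - [0,0,0,0,0,-0.125]
    - [0,0,0,0,0,-0.125]
    - [0,0,0,0,0,-0.125]

```text
t: 1.4
ee_pos: [497.1, -175.1, 182.8]
orientation: [-0.481, -3.098, -0.002]
ft_force: [0.2, -0.0, 0.6]
width: 87.8
```

Emit:
move_arm:
  deltas:
    - [0,0,0,0,0,0]
    - [0,0,0,0,0,0]

```text
t: 1.57
ee_pos: [496.8, -175.0, 182.5]
orientation: [-0.479, -3.098, -0.002]
ft_force: [-0.4, 0.4, -0.1]
width: 87.9
```

```bash
cat >> h.py <<'E'
from scipy.spatial.transform import Rotation as R
def st():
    o=ctrl.get_obs(); Rm=R.from_rotvec(o['orientation']).as_matrix()
    print('t',round(float(o['t']),2),'p',np.round(o['ee_pos'],2),'xang',round(float(np.arctan2(Rm[1,0],Rm[0,0])),4),'ztool',Rm[:,2].round(4),'q',np.round(o['qpos'],3),'F',np.round(o['ft_force'],2),'M',np.round(o['moment'],3),'w',round(float(o['width']),2)); return o,Rm
E
python3 - <<'E'
from h import *
st(); snap('wrist','w1')
E
```

```text
t 1.57 p [ 496.77 -174.95  182.45] xang 2.8347 ztool [-0.0068  0.0024 -1.    ] q [-0.361  0.289  1.845 -0.     1.015 -1.625] F [-0.4   0.37 -0.05] M [ 0.04  -0.026 -0.007] w 87.9
```

View pics/w1.png

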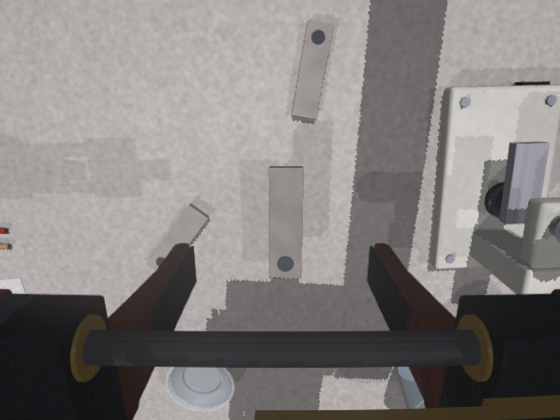

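The wrist picture shows the sample at pixels (285,222) with its spot at (285,263), between the fingers.

Run:
```python
from h import *
im=load('w1');P=cloud(im);z=P[...,2];roi=np.zeros(z.shape,bool);roi[150:290,255:320]=1
mk,b=rect(P,roi&(z>36)&(z<50),'sample',42,im);print(b.round(1).tolist())
f=im['frame'].astype(int).sum(2);d=mk&(f<np.median(f[mk])*.6);d[:245]=0
ys,xs=np.nonzero(d);s=onplane(im,[xs.mean(),ys.mean()],42)[0];print('spot',xs.mean(),ys.mean(),len(xs),s)
o,Rm=st()
# anvil top here too
roi=np.zeros(z.shape,bool);roi[130:235,480:560]=1
rect(P,roi&(z>58)&(z<72),'anvil',66,im)
```

```text
sample n 3735 px [285. 222.] ctr [ 539.2 -182.3] size [ 33.9 119.6] ang 72.3 medz 41.6
[[477.0, -180.3000030517578], [591.0, -216.6999969482422], [601.2999877929688, -184.39999389648438], [487.3999938964844, -148.0]]
spot 285.921875 264.03125 64 [ 580.75501373 -194.75725574   42.        ]
t 1.62 p [ 496.75 -174.94  182.41] xang 2.8347 ztool [-0.0069  0.0024 -1.    ] q [-0.361  0.289  1.845 -0.     1.015 -1.625] F [ 0.5  -0.16  0.22] M [ 0.026 -0.059  0.008] w 87.95
anvil n 2683 px [524. 179.] ctr [560.1  45.2] size [37.5 78.8] ang 74.7 medz 65.2
```

Emit:
move_arm:
  deltas:
    - [-4.5,6,30,0,-0.007,0]
    - [0,0,35,0,0,0]
    - [0,0,35,0,0,0]
    - [0,0,20,0,0,0]
    - [0,0,0,0,0,0]

```text
t: 2.03
ee_pos: [506.9, -171.7, 61.4]
orientation: [0.505, 3.091, -0.002]
ft_force: [-0.9, 0.8, -0.4]
width: 87.8
```

Emit:
move_arm:
  deltas:
    - [0,0,0,0,0,0]
    - [0,0,0,0,0,0]

```text
t: 2.2
ee_pos: [506.4, -171.5, 61.1]
orientation: [0.511, 3.093, -0.002]
ft_force: [0.5, -0.2, -1.5]
width: 87.5
```

```bash
cat >> h.py <<'E'
def to(x,y,z,xang=None):
    o,Rm=st(); d=Rm.T@(np.array([x,y,z])-o['ee_pos']); 
    xa=np.arctan2(Rm[1,0],Rm[0,0]) if xang is None else xang
    X=np.array([np.cos(xa),np.sin(xa),0]);Z=np.array([0,0,-1.]);T=np.c_[X,np.cross(Z,X),Z]
    print('shift tool',d.round(2),'turn',R.from_matrix(Rm.T@T).as_rotvec().round(4))
E
python3 - <<'E'
from h import *
to(503,-170.8,18,2.8326)
E
```

```text
t 2.2 p [ 506.38 -171.51   61.15] xang 2.8141 ztool [ 0.0067 -0.0022 -1.    ] q [-0.349  0.474  1.915  0.     0.745 -1.593] F [ 0.47 -0.18 -1.53] M [ 0.074 -0.045 -0.011] w 87.5
shift tool [ 3.73 -0.42 43.12] turn [ 0.0001  0.0071 -0.0185]
```

Emit:
move_arm:
  deltas:
    - [3,0,22,0,0.005,-0.018]
    - [0,0,18,0,0,0]
    - [0,0,0,0,0,0]
    - [0,0,0,0,0,0]

```text
t: 2.53
ee_pos: [509.2, -172.7, 27.1]
orientation: [0.487, 3.09, -0.004]
ft_force: [0.2, -0.2, 1.2]
width: 87.6
```

Run:
```python
from h import *
to(503,-170.8,18,2.8326)
```

```text
t 2.53 p [ 509.22 -172.66   27.1 ] xang 2.829 ztool [ 0.0128 -0.0045 -0.9999] q [-0.349  0.534  1.924  0.     0.67  -1.607] F [ 0.16 -0.24  1.17] M [ 0.11  -0.045  0.042] w 87.61
shift tool [ 6.61 -0.14  9.01] turn [-0.0004  0.0135 -0.0036]
```

Emit:
move_arm:
  deltas:
    - [6.5,0,9,0,0.013,-0.004]
    - [0,0,0,0,0,0]

```text
t: 2.7
ee_pos: [504.6, -171.3, 20.5]
orientation: [0.483, 3.1, -0.002]
ft_force: [-1.1, -0.5, -0.0]
width: 87.8
```

Run:
```python
from h import *
to(503,-170.8,18,2.8326)
```

```text
t 2.7 p [ 504.63 -171.3    20.48] xang 2.8325 ztool [ 0.0035 -0.0018 -1.    ] q [-3.490e-01  5.440e-01  1.929e+00 -1.000e-03  6.650e-01 -1.610e+00] F [-1.05 -0.47 -0.02] M [ 0.068 -0.078 -0.009] w 87.83
shift tool [ 1.71 -0.02  2.47] turn [-0.0006  0.0039 -0.0001]
```

Emit:
move_arm:
  deltas:
    - [2,0,3,0,0.005,0]
    - [0,0,0,0,0,0]

```text
t: 2.87
ee_pos: [503.5, -171.0, 18.8]
orientation: [0.484, 3.103, -0.001]
ft_force: [-0.2, -0.2, -0.2]
width: 87.6
```

Emit:
move_arm:
  deltas:
    - [0,0,0,0,0,0]
    - [0,0,0,0,0,0]
    - [0,0,0,0,0,0]
    - [0,0,0,0,0,0]
    - [0,0,0,0,0,0]
  hand: 1

```text
t: 3.28
ee_pos: [504.4, -171.3, 20.0]
orientation: [0.484, 3.101, -0.002]
ft_force: [0.3, 0.2, -0.4]
width: 57.6
```

Emit:
move_arm:
  deltas:
    - [0,0,0,0,0,0]
    - [0,0,0,0,0,0]
    - [0,0,0,0,0,0]
    - [0,0,0,0,0,0]
    - [0,0,0,0,0,0]

```text
t: 3.7
ee_pos: [504.4, -171.3, 20.0]
orientation: [0.484, 3.102, -0.002]
ft_force: [0.7, 0.0, 0.0]
width: 24.9
```

Run:
```python
from h import *
to(503,-170.8,18,2.8326)
```

```text
t 3.7 p [ 504.37 -171.32   20.03] xang 2.832 ztool [ 0.0023 -0.0016 -1.    ] q [-3.490e-01  5.450e-01  1.928e+00 -1.000e-03  6.660e-01 -1.610e+00] F [0.68 0.03 0.05] M [ 0.059 -0.07  -0.043] w 24.93
shift tool [1.47 0.08 2.02] turn [-0.0008  0.0027 -0.0006]
```

The width of 24.9 is below the sample's 34 mm, so I look before moving on.

Run:
```python
from h import *
a=snap('side','s2')['frame'][:,:,::-1]; 
c=cv2.resize(a[180:370,225:425],None,fx=4,fy=3,interpolation=cv2.INTER_CUBIC); cv2.imwrite('pics/crop3.png',c)
snap('wrist','w2')
st()
```

```text
t 3.8 p [ 504.35 -171.3    20.01] xang 2.832 ztool [ 0.0022 -0.0015 -1.    ] q [-3.490e-01  5.450e-01  1.928e+00 -1.000e-03  6.660e-01 -1.610e+00] F [ 0.28 -0.75  0.18] M [ 0.026 -0.006 -0.013] w 16.61
```

View pics/crop3.png

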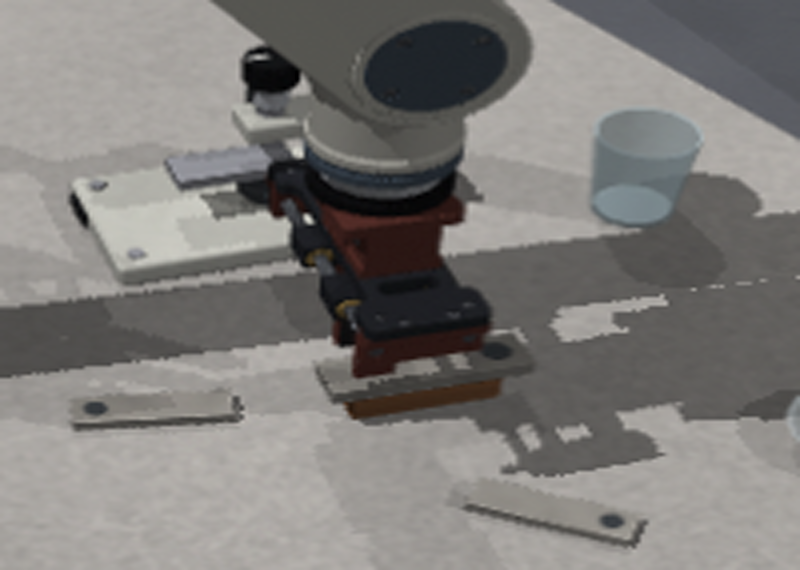

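View pics/w2.png

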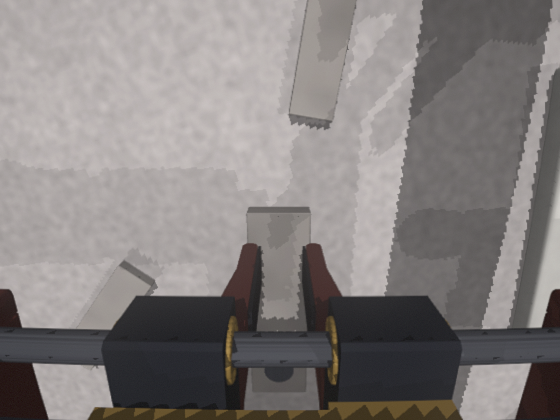

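Run:
```python
from h import *
im=load('w2');print(depthpt(im,[[250,248],[250,260],[246,285],[315,250],[318,265],[322,285],[279,222],[279,260],[279,300],[279,375]]).round(1))
f=im['frame'];c=cv2.resize(f[190:330,200:360,::-1],None,fx=4,fy=4,interpolation=cv2.INTER_CUBIC);cv2.imwrite('pics/crop4.png',c)
im=load('w1');print(depthpt(im,[[183,250],[378,250]]).round(1))
o,Rm=st();T=np.array(im['cam_to_world']);print(np.linalg.norm(T[:3,3]-np.array([496.75,-174.9,182.4])))
im=load('w2');print(np.linalg.norm(np.array(im['cam_to_world'])[:3,3]-o['ee_pos']),ctrl.hold_point_z)
```

```text
[[ 489.5 -180.6   61.9]
 [ 489.9 -179.6   74.7]
 [ 490.  -179.3   96.5]
 [ 499.4 -151.2   63.1]
 [ 499.2 -151.3   79.1]
 [ 499.1 -151.4   96.2]
 [ 487.8 -165.6   42.2]
 [ 508.7 -172.3   42.2]
 [ 532.8 -180.1   41.7]
 [ 583.8 -196.5   41.6]]
[[ 473.  -214.9  226.1]
 [ 500.7 -126.5  226.7]]
t 3.8 p [ 504.35 -171.3    20.01] xang 2.832 ztool [ 0.0022 -0.0015 -1.    ] q [-3.490e-01  5.450e-01  1.928e+00 -1.000e-03  6.660e-01 -1.610e+00] F [ 0.28 -0.75  0.18] M [ 0.026 -0.006 -0.013] w 16.61
212.77212777544867
212.75244284657572 18.700000000000003
```

View pics/crop4.png

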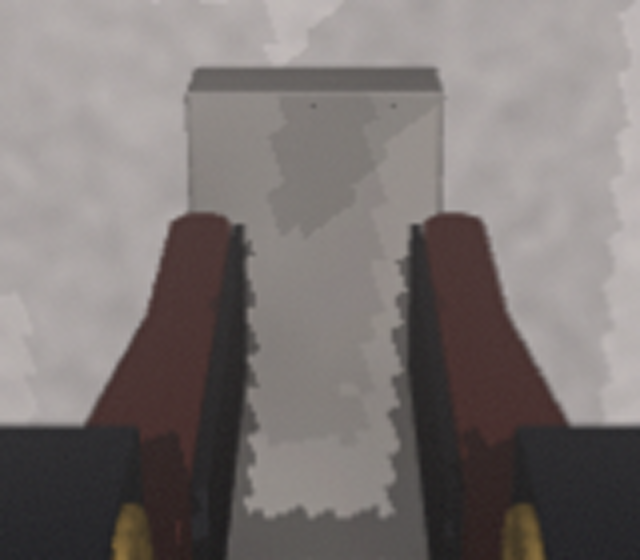

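Run:
```python
from h import *
im=load('w2');r=im['range_z']
for c in (248,250,252): print(c,[(v,depthpt(im,[[c,v]])[0].round(0).tolist()) for v in range(240,250)])
im=load('side0');print('open, side0');P=cloud(im)
# fingertips in start pose: TCP 624.5,0,186.5 jaws along x
m=(abs(P[...,0]-624)<75)&(abs(P[...,1])<25)&(P[...,2]>172)&(P[...,2]<300)
q=P[m];print(len(q)); 
for lo in range(170,300,10):
  k=q[(q[:,2]>=lo)&(q[:,2]<lo+10)]
  if len(k):print(lo,len(k),k[:,0].min().round(),k[:,0].max().round(),k[:,1].min().round(),k[:,1].max().round())
im=load('s2');P=cloud(im);m=(abs(P[...,0]-504)<40)&(abs(P[...,1]+171)<60)&(P[...,2]>44)&(P[...,2]<120);q=P[m];print('now')
for lo in range(40,120,6):
  k=q[(q[:,2]>=lo)&(q[:,2]<lo+6)]
  if len(k):print(lo,len(k),k[:,0].min().round(),k[:,0].max().round(),k[:,1].min().round(),k[:,1].max().round())
```

```text
248 [(240, [492.0, -185.0, 42.0]), (241, [494.0, -185.0, 40.0]), (242, [494.0, -185.0, 42.0]), (243, [489.0, -182.0, 55.0]), (244, [489.0, -182.0, 56.0]), (245, [489.0, -182.0, 57.0]), (246, [489.0, -182.0, 59.0]), (247, [489.0, -182.0, 61.0]), (248, [489.0, -181.0, 62.0]), (249, [489.0, -181.0, 63.0])]
250 [(240, [493.0, -184.0, 42.0]), (241, [493.0, -184.0, 42.0]), (242, [494.0, -184.0, 42.0]), (243, [490.0, -181.0, 55.0]), (244, [489.0, -181.0, 57.0]), (245, [489.0, -181.0, 58.0]), (246, [489.0, -181.0, 60.0]), (247, [490.0, -181.0, 60.0]), (248, [489.0, -181.0, 62.0]), (249, [490.0, -181.0, 62.0])]
252 [(240, [494.0, -183.0, 41.0]), (241, [494.0, -183.0, 42.0]), (242, [495.0, -183.0, 41.0]), (243, [490.0, -180.0, 56.0]), (244, [490.0, -180.0, 57.0]), (245, [490.0, -180.0, 57.0]), (246, [490.0, -180.0, 60.0]), (247, [491.0, -180.0, 59.0]), (248, [490.0, -180.0, 61.0]), (249, [490.0, -179.0, 64.0])]
open, side0
456
220 50 570.0 678.0 -16.0 11.0
230 65 570.0 679.0 -15.0 9.0
240 56 570.0 677.0 -14.0 9.0
250 63 569.0 679.0 -15.0 11.0
260 76 568.0 682.0 -15.0 11.0
270 65 567.0 682.0 -15.0 10.0
280 60 567.0 684.0 -16.0 10.0
290 21 568.0 681.0 -16.0 11.0
now
40 22 478.0 540.0 -198.0 -153.0
46 1 515.0 515.0 -187.0 -187.0
52 9 490.0 509.0 -194.0 -154.0
58 33 489.0 509.0 -195.0 -149.0
64 30 489.0 509.0 -196.0 -146.0
70 11 488.0 507.0 -189.0 -154.0
76 10 489.0 505.0 -183.0 -149.0
82 3 498.0 503.0 -158.0 -155.0
```

Both cameras put the real fingertips about 34.5 mm above the reported TCP: 54.5 against 20 now, and about 220 against 186.5 at the start. The jaws closed in free air 12 mm above the stone and touched nothing. I'll use true tip = reported z + 34.5, then open and go lower.

Emit:
move_arm:
  deltas:
    - [0,0,0,0,0,0]
    - [0,0,0,0,0,0]
    - [0,0,0,0,0,0]
    - [0,0,0,0,0,0]
    - [0,0,0,0,0,0]
  hand: -1

```text
t: 4.22
ee_pos: [504.3, -171.3, 20.0]
orientation: [0.484, 3.102, -0.002]
ft_force: [-0.6, -0.3, 0.2]
width: 46.4
```

Emit:
move_arm:
  deltas:
    - [0,0,0,0,0,0]
    - [0,0,0,0,0,0]
    - [0,0,0,0,0,0]
    - [0,0,0,0,0,0]
    - [0,0,0,0,0,0]

```text
t: 4.63
ee_pos: [504.4, -171.3, 20.0]
orientation: [0.484, 3.102, -0.002]
ft_force: [0.9, -0.0, 0.8]
width: 79.9
```

Run:
```python
from h import *
im=snap('wrist','w3');P=cloud(im);o,Rm=st()
L=(P-o['ee_pos'])@Rm  # tool coords
# finger-tip lowest points: tool z max near |y|~44-60
for s in (-1,1):
    m=(s*L[...,1]>38)&(s*L[...,1]<65)&(abs(L[...,0])<22)&(L[...,2]>-110)&(L[...,2]<-20)
    q=L[m];print(s,len(q),np.percentile(q[:,2],[50,98,100]).round(1),np.percentile(q[q[:,2]>-60],[1,99],axis=0).round(1).tolist())
to(503,-170.8,-14.5,2.8326)
```

```text
t 4.68 p [ 504.31 -171.29   19.99] xang 2.832 ztool [ 0.0022 -0.0015 -1.    ] q [-3.490e-01  5.450e-01  1.928e+00 -1.000e-03  6.660e-01 -1.610e+00] F [-1.41 -0.82 -0.92] M [ 0.09  -0.086 -0.04 ] w 83.95
-1 4361 [-80.6 -38.2 -35. ] [[-9.9, -47.2, -59.8], [11.4, -38.2, -35.7]]
1 4446 [-79.9 -38.4 -34.6] [[-9.6, 41.0, -59.7], [11.4, 50.0, -35.6]]
t 4.68 p [ 504.31 -171.29   19.99] xang 2.832 ztool [ 0.0022 -0.0015 -1.    ] q [-3.490e-01  5.450e-01  1.928e+00 -1.000e-03  6.660e-01 -1.610e+00] F [-1.41 -0.82 -0.92] M [ 0.09  -0.086 -0.04 ] w 83.95
shift tool [ 1.49  0.09 34.48] turn [-0.0008  0.0025 -0.0006]
```

View pics/w3.png

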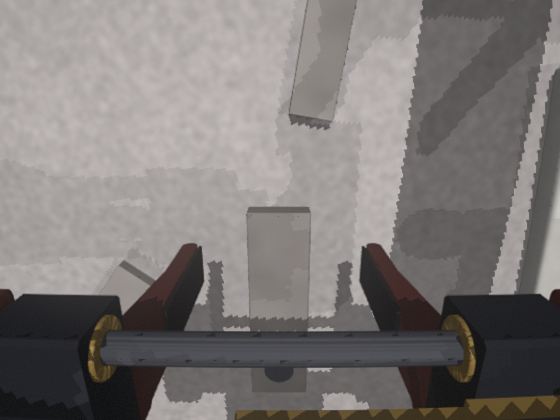

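The tips sit at tool z of about -35 and are laterally centred within 1.5 mm. The stone (columns 247-310) lies midway between the fingers. Descending.

Emit:
move_arm:
  deltas:
    - [1,0,12,0,0.002,0]
    - [0,0,11,0,0,0]
    - [0,0,8,0,0,0]
    - [0,0,0,0,0,0]

```text
t: 5.02
ee_pos: [503.5, -171.1, -13.9]
orientation: [0.484, 3.103, -0.002]
ft_force: [0.0, -0.1, -0.1]
width: 87.8
```

Run:
```python
from h import *
to(503,-170.8,-14.5,2.8326)
```

```text
t 5.02 p [ 503.52 -171.08  -13.92] xang 2.832 ztool [ 0.001  -0.0012 -1.    ] q [-3.490e-01  6.060e-01  1.934e+00 -1.000e-03  6.000e-01 -1.609e+00] F [ 0.   -0.08 -0.11] M [ 0.075 -0.017 -0.05 ] w 87.82
shift tool [0.58 0.11 0.57] turn [-0.0008  0.0013 -0.0006]
```

Emit:
move_arm:
  deltas:
    - [0,0,0,0,0,0]
    - [0,0,0,0,0,0]
    - [0,0,0,0,0,0]
    - [0,0,0,0,0,0]
    - [0,0,0,0,0,0]
  hand: 1

```text
t: 5.43
ee_pos: [502.5, -170.7, -15.6]
orientation: [-0.484, -3.102, 0.001]
ft_force: [0.2, -0.5, 0.2]
width: 57.9
```

Emit:
move_arm:
  deltas:
    - [0,0,0,0,0,0]
    - [0,0,0,0,0,0]
    - [0,0,0,0,0,0]
    - [0,0,0,0,0,0]
    - [0,0,0,0,0,0]

```text
t: 5.85
ee_pos: [503.2, -171.0, -14.6]
orientation: [-0.484, -3.104, 0.001]
ft_force: [-0.1, -0.0, -1.3]
width: 33.8
```

Emit:
move_arm:
  deltas:
    - [0,0,0,0,0,0]
    - [0,0,0,0,0,0]

```text
t: 6.02
ee_pos: [503.2, -171.0, -14.6]
orientation: [0.484, 3.104, -0.001]
ft_force: [0.6, -0.5, -0.7]
width: 33.5
```

Run:
```python
from h import *
to(503,-170.8,-14.5,2.8326)
```

```text
t 6.02 p [ 503.2  -170.97  -14.57] xang 2.832 ztool [-1.e-04 -8.e-04 -1.e+00] q [-3.490e-01  6.080e-01  1.934e+00 -1.000e-03  6.000e-01 -1.609e+00] F [ 0.61 -0.54 -0.71] M [ 0.058 -0.076 -0.01 ] w 33.54
shift tool [ 0.24  0.1  -0.07] turn [-0.0008  0.0002 -0.0006]
```

Gripped at a width of 33.5 mm. Lifting, then carrying it to a stand-off 60 mm short of the final pose along the gauge axis.

Emit:
move_arm:
  deltas:
    - [0,0,-10,0,0,0]
    - [0,0,-18,0,0,0]
    - [0,0,-25,0,0,0]
    - [0,0,-25,0,0,0]
    - [0,0,-8,0,0,0]

```text
t: 6.43
ee_pos: [500.0, -169.7, 73.3]
orientation: [-0.483, -3.096, -0.001]
ft_force: [-0.7, -0.5, -1.2]
width: 34.0
```

Emit:
move_arm:
  deltas:
    - [0,0,0,0,0,0]
    - [0,0,0,0,0,0]

```text
t: 6.6
ee_pos: [501.4, -170.2, 75.8]
orientation: [-0.484, -3.1, 0.0]
ft_force: [0.1, -0.3, -2.1]
width: 33.9
```

Run:
```python
from h import *
to(450.7,79.7,70,2.8766)
im=snap('wrist','w4')
```

```text
t 6.6 p [ 501.4  -170.22   75.83] xang 2.832 ztool [-3.7e-03  5.0e-04 -1.0e+00] q [-3.490e-01  4.480e-01  1.912e+00 -1.000e-03  7.850e-01 -1.610e+00] F [ 0.09 -0.3  -2.1 ] M [0.074 0.005 0.004] w 33.86
shift tool [124.42 222.59   6.15] turn [-0.0005 -0.0037 -0.0446]
```

View pics/w4.png

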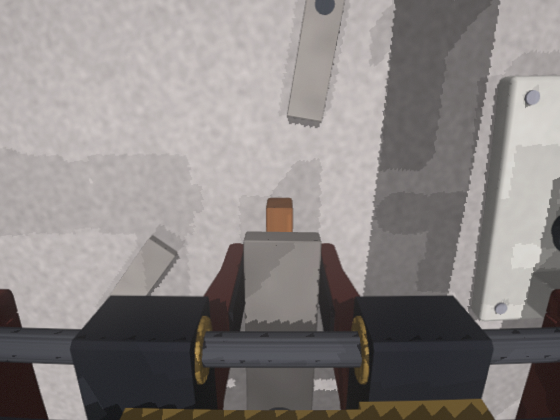

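Emit:
move_arm:
  deltas:
    - [25,25,0,0,0,0]
    - [25,33,0,0,0,0]
    - [25,33,0,0,0,0]
    - [20,35,0,0,-0.004,-0.02]
    - [15,35,0,0,0,-0.02]

```text
t: 7.07
ee_pos: [442.3, 16.0, 70.4]
orientation: [-0.438, -3.107, 0.004]
ft_force: [1.0, 0.1, -1.6]
width: 33.6
```

Emit:
move_arm:
  deltas:
    - [10,25,0,0,0,0]
    - [4,18,0,0,0,0]
    - [0,8,0,0,0,0]
    - [0,0,0,0,0,0]
    - [0,0,0,0,0,0]

```text
t: 7.48
ee_pos: [436.1, 76.2, 65.0]
orientation: [-0.423, -3.098, 0.008]
ft_force: [0.5, 0.2, -2.4]
width: 33.7
```

Run:
```python
from h import *
to(450.7,79.7,50,2.8766)
im=snap('wrist','w5');P=cloud(im);o,Rm=st();L=(P-o['ee_pos'])@Rm
m=(abs(L[...,1])<12)&(L[...,0]>-60)&(L[...,0]<25)&(L[...,2]>-75)&(L[...,2]<-45)
q=P[m];q=q[abs(q[:,2]-np.median(q[:,2]))<5];A=np.c_[q[:,:2],np.ones(len(q))];c=np.linalg.lstsq(A,q[:,2],rcond=None)[0];print(len(q),'top z med',np.median(q[:,2]),'slopes',c[:2], 'z-TCP',np.median(q[:,2])-o['ee_pos'][2])
n=np.linalg.norm(c[:2]);print('along yaw slope',c[:2]@np.array([.9651,-.2619]))
a=snap('side','s5')['frame'][:,:,::-1]
cv2.imwrite('pics/crop5.png',cv2.resize(a[160:310,200:360],None,fx=4,fy=4,interpolation=cv2.INTER_CUBIC))
```

```text
t 7.48 p [436.08  76.18  65.03] xang 2.8704 ztool [-0.015  -0.003  -0.9999] q [ 1.470e-01  3.720e-01  2.093e+00 -1.000e-03  6.920e-01 -1.152e+00] F [ 0.54  0.23 -2.43] M [ 0.078  0.004 -0.013] w 33.68
shift tool [-13.34   7.41  14.8 ] turn [-0.0069 -0.0137 -0.0061]
t 7.53 p [436.17  75.83  65.05] xang 2.8696 ztool [-0.015  -0.003  -0.9999] q [ 1.460e-01  3.720e-01  2.093e+00 -1.000e-03  6.920e-01 -1.152e+00] F [-0.58  1.04 -0.87] M [0.1   0.03  0.002] w 33.69
6065 top z med 121.18730385134361 slopes [-0.01219174 -0.00412404] z-TCP 56.13854902692643
along yaw slope -0.010686159064813678
```

View pics/w5.png

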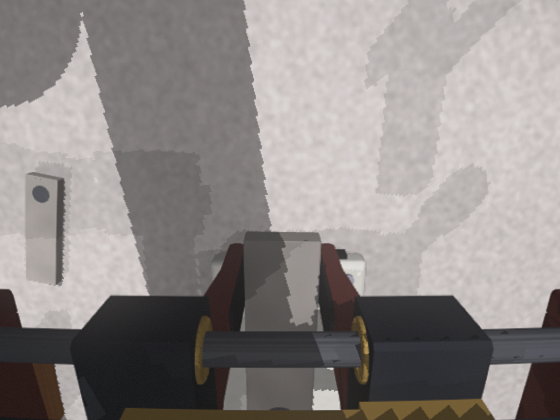

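View pics/crop5.png

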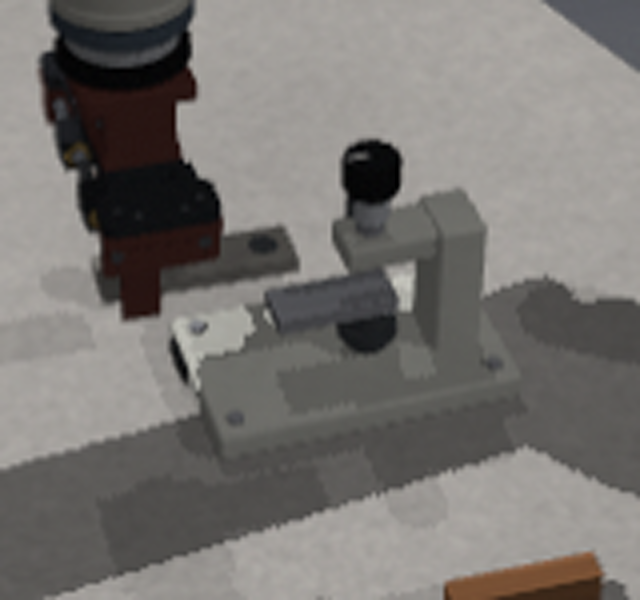

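Emit:
move_arm:
  deltas:
    - [-7,4,8,-0.007,-0.013,-0.006]
    - [-6,4,7,0,0,0]
    - [0,0,0,0,0,0]
    - [0,0,0,0,0,0]

```text
t: 7.92
ee_pos: [452.1, 75.8, 49.2]
orientation: [-0.427, -3.112, 0.0]
ft_force: [-0.3, -0.8, -1.0]
width: 33.6
```

Run:
```python
from h import *
to(450.7,79.7,30,2.8766)
```

```text
t 7.92 p [452.07  75.85  49.17] xang 2.8686 ztool [-7.e-04 -2.e-04 -1.e+00] q [ 0.14   0.415  2.077 -0.     0.65  -1.157] F [-0.26 -0.77 -0.98] M [ 0.123 -0.037 -0.006] w 33.64
shift tool [ 2.35  3.35 19.17] turn [-0.0004 -0.0007 -0.008 ]
```

Emit:
move_arm:
  deltas:
    - [2,3,10,0,-0.001,-0.008]
    - [0,0,9,0,0,0]
    - [0,0,2,0,0,0]
    - [0,0,0,0,0,0]
    - [0,0,0,0,0,0]

```text
t: 8.33
ee_pos: [450.3, 78.3, 25.8]
orientation: [-0.417, -3.113, 0.001]
ft_force: [-0.0, 0.5, -2.2]
width: 34.0
```

Run:
```python
from h import *
to(450.7,79.7,24,2.8766)
```

```text
t 8.33 p [450.33  78.29  25.85] xang 2.8751 ztool [-1.2e-03 -8.0e-04 -1.0e+00] q [ 1.470e-01  4.620e-01  2.087e+00 -1.000e-03  5.940e-01 -1.157e+00] F [-0.01  0.5  -2.16] M [ 0.027 -0.01   0.006] w 33.95
shift tool [0.02 1.46 1.85] turn [-0.0011 -0.001  -0.0015]
```

Emit:
move_arm:
  deltas:
    - [0,1.5,2,-0.001,-0.001,-0.001]
    - [-5,0,0,0,0,0]
    - [-8,0,0,0,0,0]
    - [-8,0,0,0,0,0]

```text
t: 8.67
ee_pos: [470.8, 74.4, 23.8]
orientation: [-0.413, -3.113, 0.001]
ft_force: [-0.4, -1.0, -1.1]
width: 33.6
```

Run:
```python
from h import *
to(508.6,64,23.3,2.8766)
a=snap('side','s6')['frame'][:,:,::-1]
cv2.imwrite('pics/crop6.png',cv2.resize(a[180:300,220:340],None,fx=5,fy=5,interpolation=cv2.INTER_CUBIC))
```

```text
t 8.67 p [470.76  74.4   23.78] xang 2.8776 ztool [-1.4e-03 -2.0e-04 -1.0e+00] q [ 0.132  0.485  2.046 -0.     0.612 -1.175] F [-0.4  -0.97 -1.06] M [ 0.058 -0.048 -0.04 ] w 33.61
shift tool [-39.24  -0.16   0.43] turn [-0.0006 -0.0013  0.001 ]
```

View pics/crop6.png

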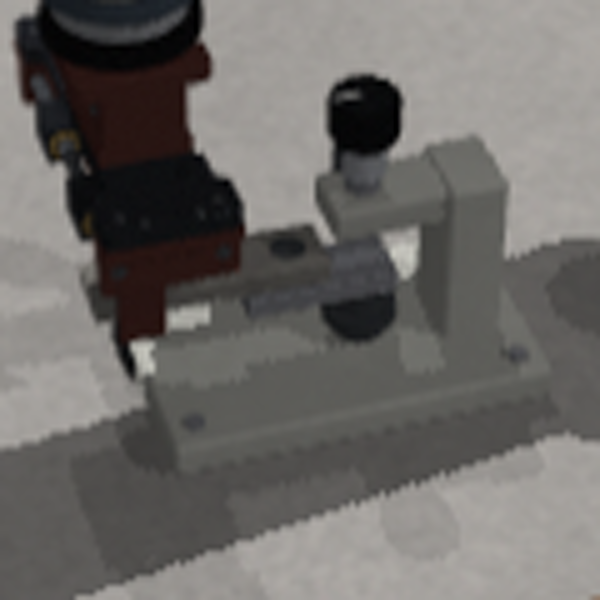

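The stone is aligned just above the anvil, and the spot is visible ahead of the arm at about crop (290,247). Continuing slowly.

Emit:
move_arm:
  deltas:
    - [-8,0,0.3,0,0,0]
    - [-8,0,0,0,0,0]
    - [-8,0,0,0,0,0]
    - [0,0,0,0,0,0]

```text
t: 9.05
ee_pos: [501.2, 67.0, 24.4]
orientation: [0.414, 3.11, 0.001]
ft_force: [-0.2, 0.1, -0.7]
width: 33.8
```

Run:
```python
from h import *
to(508.6,64,23.3,2.8766)
```

```text
t 9.05 p [501.15  66.99  24.41] xang 2.8766 ztool [ 4.e-03  2.e-04 -1.e+00] q [ 0.109  0.51   1.987 -0.     0.64  -1.196] F [-0.16  0.06 -0.73] M [ 0.119 -0.004  0.014] w 33.78
shift tool [-7.97 -0.93  1.14] turn [0.0013 0.0038 0.    ]
```

Emit:
move_arm:
  deltas:
    - [-3,-0.5,0.6,0.001,0.004,0]
    - [-3,0,0.3,0,0,0]
    - [0,0,0,0,0,0]
    - [0,0,0,0,0,0]

```text
t: 9.38
ee_pos: [507.6, 64.3, 23.2]
orientation: [-0.416, -3.113, -0.0]
ft_force: [0.1, 0.3, -0.9]
width: 33.9
```

Run:
```python
from h import *
to(508.6,64,23.3,2.8766)
```

```text
t 9.38 p [507.57  64.34  23.19] xang 2.8758 ztool [-1.2e-03  3.0e-04 -1.0e+00] q [ 1.030e-01  5.200e-01  1.971e+00  1.000e-03  6.520e-01 -1.203e+00] F [ 0.06  0.31 -0.93] M [ 0.1   -0.022 -0.019] w 33.86
shift tool [-1.09 -0.05 -0.11] turn [ 0.     -0.0013 -0.0008]
```

Now lowering gently and watching the force.

Emit:
move_arm:
  deltas:
    - [-1,0,0.8,0,-0.001,-0.001]
    - [0,0,0,0,0,0]

```text
t: 9.55
ee_pos: [508.0, 64.1, 22.2]
orientation: [-0.414, -3.113, 0.0]
ft_force: [-0.3, -0.3, -0.7]
width: 33.9
```

Emit:
move_arm:
  deltas:
    - [0,0,0.6,0,0,0]
    - [0,0,0,0,0,0]

```text
t: 9.72
ee_pos: [507.5, 64.2, 21.5]
orientation: [-0.414, -3.113, 0.0]
ft_force: [-0.1, -0.0, -0.5]
width: 33.7
```

Run:
```python
from h import *
to(508.6,64,21.4,2.8766)
```

```text
t 9.72 p [507.48  64.17  21.47] xang 2.8773 ztool [-1.4e-03 -1.0e-04 -1.0e+00] q [ 0.102  0.523  1.971  0.     0.649 -1.204] F [-0.1  -0.05 -0.48] M [ 0.06  -0.067 -0.005] w 33.74
shift tool [-1.13  0.13  0.07] turn [-0.0004 -0.0013  0.0007]
```

Emit:
move_arm:
  deltas:
    - [-1,0,0.5,0,-0.001,0]
    - [0,0,0,0,0,0]

```text
t: 9.88
ee_pos: [508.2, 64.0, 21.1]
orientation: [-0.414, -3.114, 0.001]
ft_force: [1.0, 0.5, -1.0]
width: 33.9
```

Run:
```python
from h import *
to(508.6,64,21.4,2.8766)
a=snap('side','s7')['frame'][:,:,::-1]
cv2.imwrite('pics/crop7.png',cv2.resize(a[180:300,220:340],None,fx=5,fy=5,interpolation=cv2.INTER_CUBIC))
```

```text
t 9.88 p [508.24  63.99  21.06] xang 2.8775 ztool [-5.e-04 -4.e-04 -1.e+00] q [ 1.020e-01  5.240e-01  1.970e+00 -1.000e-03  6.480e-01 -1.204e+00] F [ 1.01  0.49 -0.96] M [ 0.006 -0.093 -0.065] w 33.85
shift tool [-0.35  0.11 -0.34] turn [-0.0005 -0.0004  0.0009]
```

View pics/crop7.png

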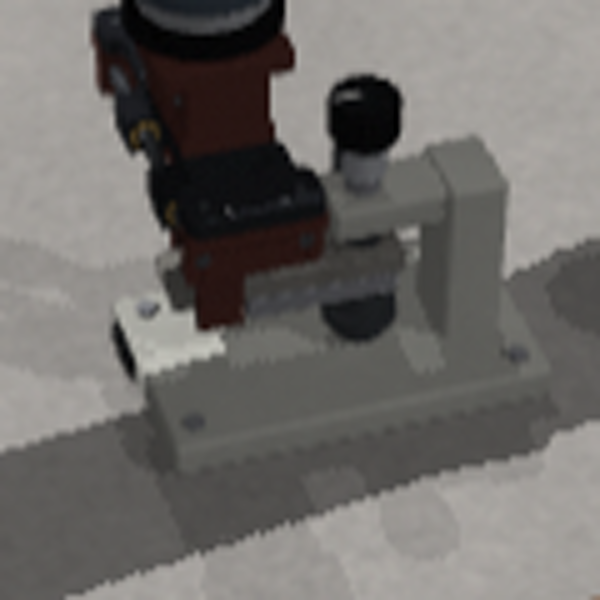

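The stone end reaches just past the spindle, with the spot hidden under the arm as intended. There is no contact force yet, so I lower further in small steps.

Emit:
move_arm:
  deltas:
    - [0,0,0.4,0,0,0]
    - [0,0,0,0,0,0]

```text
t: 10.1
ee_pos: [508.2, 64.0, 21.0]
orientation: [-0.413, -3.114, 0.001]
ft_force: [-0.7, 0.2, -1.7]
width: 33.6
```

Emit:
move_arm:
  deltas:
    - [0,0,0.4,0,0,0]
    - [0,0,0,0,0,0]

```text
t: 10.27
ee_pos: [508.3, 64.0, 21.0]
orientation: [-0.414, -3.114, 0.001]
ft_force: [-0.1, -0.5, 1.3]
width: 33.6
```

Run:
```python
from h import *
to(508.6,64,20.8,2.8766)
```

```text
t 10.27 p [508.26  63.99  21.01] xang 2.8775 ztool [-2.e-04 -4.e-04 -1.e+00] q [ 1.020e-01  5.240e-01  1.971e+00 -1.000e-03  6.470e-01 -1.204e+00] F [-0.07 -0.55  1.33] M [ 0.124  0.085 -0.051] w 33.61
shift tool [-0.33  0.1   0.21] turn [-0.0004 -0.0001  0.0009]
```

Emit:
move_arm:
  deltas:
    - [0,0,0.6,0,0,0]

```text
t: 10.35
ee_pos: [508.2, 64.0, 20.7]
orientation: [-0.414, -3.114, 0.001]
ft_force: [-5.2, 0.2, 11.8]
width: 33.9
```

Emit:
move_arm:
  deltas:
    - [0,0,0.6,0,0,0]

```text
t: 10.43
ee_pos: [508.2, 64.0, 20.7]
orientation: [-0.414, -3.114, 0.001]
ft_force: [-4.3, -0.2, 14.0]
width: 33.7
```

Emit:
move_arm:
  deltas:
    - [0,0,0.4,0,0,0]

```text
t: 10.52
ee_pos: [508.3, 64.0, 20.8]
orientation: [-0.413, -3.114, 0.001]
ft_force: [-3.1, -0.5, 8.1]
width: 33.1
```

Contact is confirmed at 8-14 N, so I ease off and release.

Emit:
move_arm:
  deltas:
    - [0,0,-0.2,0,0,0]
    - [0,0,0,0,0,0]

```text
t: 10.68
ee_pos: [508.5, 64.0, 21.2]
orientation: [0.413, 3.114, -0.0]
ft_force: [-0.2, 0.2, -1.5]
width: 33.9
```

Emit:
move_arm:
  deltas:
    - [0,0,0,0,0,0]
    - [0,0,0,0,0,0]
    - [0,0,0,0,0,0]
    - [0,0,0,0,0,0]
    - [0,0,0,0,0,0]
  hand: -1

```text
t: 11.1
ee_pos: [509.0, 64.1, 20.6]
orientation: [0.413, 3.113, -0.0]
ft_force: [0.1, 0.2, -0.1]
width: 63.8
```

Emit:
move_arm:
  deltas:
    - [0,0,0,0,0,0]
    - [0,0,0,0,0,0]
    - [0,0,0,0,0,0]
    - [0,0,0,0,0,0]

```text
t: 11.43
ee_pos: [509.1, 64.1, 20.5]
orientation: [0.413, 3.113, -0.0]
ft_force: [0.2, -0.3, -0.5]
width: 87.1
```

Run:
```python
from h import *
to(430,86,90,2.8766)
```

```text
t 11.43 p [509.08  64.11  20.49] xang 2.8776 ztool [ 1.3e-03 -2.0e-04 -1.0e+00] q [ 1.020e-01  5.250e-01  1.970e+00 -1.000e-03  6.450e-01 -1.204e+00] F [ 0.22 -0.34 -0.5 ] M [-0.008 -0.001  0.011] w 87.06
shift tool [ 81.96   0.5  -69.62] turn [0.0001 0.0014 0.001 ]
```

Emit:
move_arm:
  deltas:
    - [12,0,-5,0,0,0]
    - [25,0,-15,0,0,0]
    - [25,0,-30,0,0,0]
    - [15,0,-38,0,0,0]
    - [0,0,-38,0,0,0]

```text
t: 11.85
ee_pos: [422.9, 83.8, 143.0]
orientation: [-0.414, -3.099, 0.008]
ft_force: [1.5, 0.5, -1.3]
width: 87.9
```

Emit:
move_arm:
  deltas:
    - [0,0,-30,0,0,0]
    - [0,0,-10,0,0,0]
    - [0,0,0,0,0,0]
    - [0,0,0,0,0,0]

```text
t: 12.18
ee_pos: [421.9, 85.4, 192.5]
orientation: [-0.413, -3.11, 0.002]
ft_force: [1.1, 1.1, -0.2]
width: 87.6
```

Run:
```python
from h import *
st();snap('wrist','w8')
a=snap('side','s8')['frame'][:,:,::-1]
cv2.imwrite('pics/crop8.png',cv2.resize(a[180:300,220:340],None,fx=5,fy=5,interpolation=cv2.INTER_CUBIC))
```

```text
t 12.18 p [421.92  85.42 192.47] xang 2.8775 ztool [-4.2e-03 -7.0e-04 -1.0e+00] q [ 0.172  0.127  2.032  0.     0.988 -1.135] F [ 1.09  1.05 -0.25] M [ 0.082 -0.09   0.008] w 87.58
```

View pics/w8.png

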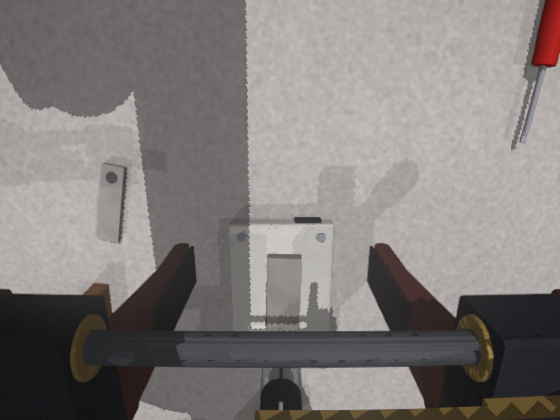

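View pics/crop8.png

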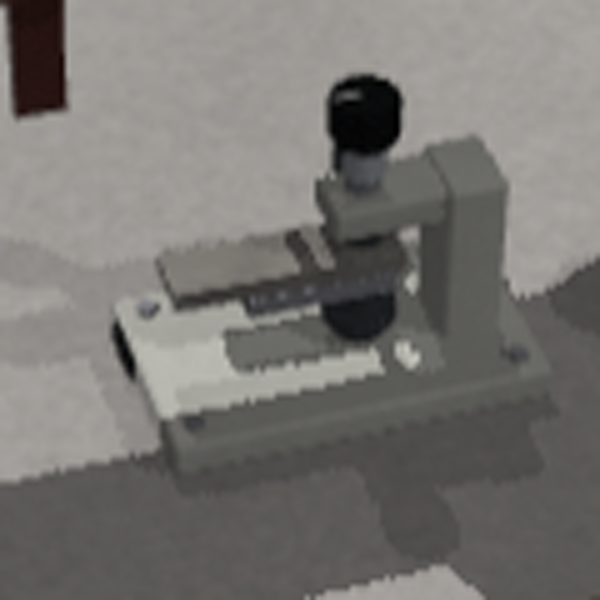

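The stone lies on the anvil; in the wrist view its near end is at (284,256). I check the end position and yaw against the gauge axis.

Run:
```python
from h import *
G=np.array([585.6,43.1]);ax=np.array([.9651,-.2619]);ay=np.array([.2619,.9651])
im=load('w8');P=cloud(im);z=P[...,2];roi=np.zeros(z.shape,bool);roi[245:326,255:312]=1
m=roi&(z>72)&(z<86);mk,b=rect(P,m,'stone',78,im);print((( b-G)@np.c_[ax,ay]).round(1).tolist())
q=P[mk];A=np.c_[q[:,:2]-q[:,:2].mean(0),np.ones(len(q))];print('plane',np.linalg.lstsq(A,q[:,2],rcond=None)[0].round(4))
# base near corners
roi[:]=0;roi[215:330,225:340]=1;mk,b=rect(P,roi&(z>15)&(z<25),'base',20,im);print(((b-G)@np.c_[ax,ay]).round(1).tolist())
# knob in wrist view
roi[:]=0;roi[365:420,250:310]=1;mk=roi&(z>158)&(z<178);ys,xs=np.nonzero(mk);print('knob part',len(xs))
if len(xs):print(((P[mk][:,:2]-G)@np.c_[ax,ay]).min(0),((P[mk][:,:2]-G)@np.c_[ax,ay]).max(0))
im=load('side0');
for n in ('s8',):
  im=load(n);P=cloud(im);m=(np.linalg.norm(P[...,:2]-G,axis=1 if P.ndim==2 else 2)<25)&(P[...,2]>160)&(P[...,2]<180);q=P[m];print(n,len(q),np.median(q[:,2]),(q[:,:2].min(0)+q[:,:2].max(0))/2)
im=load('scene0')
```

```text
stone n 2353 px [283. 290.] ctr [523.8  61.8] size [33.4 78.5] ang 74.2 medz 77.3
[[-104.0, -14.4], [-25.5, -15.3], [-25.1, 18.1], [-103.6, 19.0]]
plane [ 4.00000e-03 -3.60000e-03  7.72377e+01]
base n 8267 px [281. 270.] ctr [537.8  55.1] size [119.1 142.2] ang 74.9 medz 19.5
[[-120.2, -60.7], [21.9, -60.3], [21.7, 58.8], [-120.5, 58.5]]
knob part 622
[-19.12521214 -19.03186745] [-1.56616699 16.22095057]
s8 125 167.01302360220973 [582.86593927  37.99672423]
```

Measured relative to the knob and base seen in the same picture, the spot lies within about 4 mm of the axis (limit 10), and the stone is flat with a slope of 0.005. Now to the knob: over it, with the wrist wound back first.

Emit:
move_arm:
  deltas:
    - [-30,0,0,0,0,0]
    - [-35,0,0,0,0,0]
    - [-35,0,0,0,0,0]
    - [-30,0,0,0,0,0]
    - [-15,0,0,0,0,0]

```text
t: 12.7
ee_pos: [557.7, 46.0, 180.3]
orientation: [-0.407, -3.092, 0.008]
ft_force: [0.6, 0.8, -0.1]
width: 87.6
```

Emit:
move_arm:
  deltas:
    - [0,0,0,0,0,-0.12]
    - [0,0,0,0,0,-0.12]
    - [0,0,0,0,0,-0.12]
    - [0,0,0,0,0,-0.12]
    - [0,0,0,0,0,-0.12]

```text
t: 13.12
ee_pos: [556.7, 43.4, 167.3]
orientation: [0.55, -3.051, -0.006]
ft_force: [-0.3, 0.5, 0.3]
width: 87.8
```

Emit:
move_arm:
  deltas:
    - [0,0,0,0,0,-0.12]
    - [0,0,0,0,0,-0.12]
    - [0,0,0,0,0,-0.1]
    - [0,0,0,0,0,-0.06]
    - [0,0,0,0,0,0]

```text
t: 13.53
ee_pos: [550.3, 42.6, 155.3]
orientation: [1.172, -2.852, -0.029]
ft_force: [1.2, 0.1, 0.3]
width: 87.4
```

Run:
```python
from h import *
snap('wrist','w9');to(585.6,43.1,165,4.08)
```

```text
t 13.58 p [550.02  42.63 155.06] xang -2.3639 ztool [-0.0617 -0.0047 -0.9981] q [ 5.700e-02  3.880e-01  1.773e+00 -1.000e-03  1.043e+00 -2.290e+00] F [-0.44  0.04  0.25] M [ 0.128 -0.054  0.003] w 87.93
shift tool [-25.18 -24.16 -12.12] turn [ 0.0437 -0.044  -0.1616]
```

View pics/w9.png

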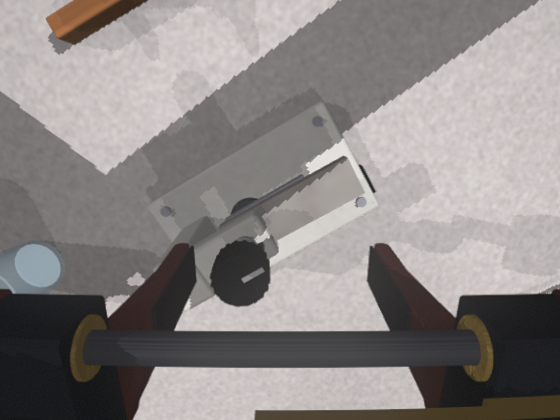

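Drift came with the fast turning; the tips, at about 190, are still above the knob top at 168. Correcting position and tilt.

Emit:
move_arm:
  deltas:
    - [-8,-8,-6,0.043,-0.044,0]
    - [-8,-8,-4,0,0,0]
    - [-6,-6,0,0,0,0]
    - [0,0,0,0,0,0]
    - [0,0,0,0,0,0]

```text
t: 14.0
ee_pos: [579.5, 42.0, 158.5]
orientation: [1.171, -2.905, 0.003]
ft_force: [1.1, 0.2, 0.5]
width: 87.8
```

Run:
```python
from h import *
to(585.6,43.1,165)
```

```text
t 14.0 p [579.49  42.03 158.52] xang -2.3753 ztool [-0.008 -0.005 -1.   ] q [ 0.055  0.398  1.745 -0.005  1.007 -2.28 ] F [1.14 0.16 0.51] M [ 0.166 -0.049  0.01 ] w 87.84
shift tool [-5.08 -3.45 -6.53] turn [ 0.0019 -0.0093 -0.    ]
```

Emit:
move_arm:
  deltas:
    - [-5,-3.5,-5,0.002,-0.009,0]
    - [0,0,0,0,0,0]
    - [0,0,0,0,0,0]

```text
t: 14.25
ee_pos: [584.9, 43.1, 162.4]
orientation: [1.171, -2.913, -0.002]
ft_force: [-0.5, 0.1, -0.3]
width: 87.7
```

Run:
```python
from h import *
to(585.6,43.1,165)
im=snap('wrist','w10');P=cloud(im);o,Rm=st();L=(P-o['ee_pos'])@Rm;z=P[...,2]
for s in (-1,1):
    m=(s*L[...,1]>38)&(s*L[...,1]<65)&(abs(L[...,0])<22)&(L[...,2]>-60)&(L[...,2]<-33)
    q=L[m];print(s,len(q),np.percentile(q,[1,99],axis=0).round(1).tolist())
m=(z>160)&(z<175)&(abs(L[...,1])<35)&(abs(L[...,0])<40);n,l,s,c=cv2.connectedComponentsWithStats(m.astype(np.uint8));k=1+np.argmax(s[1:,4]);cs,_=cv2.findContours((l==k).astype(np.uint8),0,1)
cc=max(cs,key=len).reshape(-1,2);W=onplane(im,cc,168);print(s[k],c[k]);ci=cv2.minEnclosingCircle(W[:,:2].astype(np.float32));print('knob',ci,'tool',((np.array([*ci[0],168])-o['ee_pos'])@Rm).round(1), 'medz',np.median(z[l==k]))
```

```text
t 14.25 p [584.85  43.07 162.43] xang -2.3769 ztool [-2.6e-03  2.0e-04 -1.0e+00] q [ 0.053  0.398  1.735  0.     1.012 -2.283] F [-0.45  0.07 -0.33] M [ 0.1   -0.067  0.02 ] w 87.7
shift tool [-0.55 -0.49 -2.57] turn [ 0.0019 -0.0017 -0.    ]
t 14.3 p [585.07  43.03 162.59] xang -2.3768 ztool [-2.1e-03  2.0e-04 -1.0e+00] q [ 0.053  0.398  1.735  0.     1.011 -2.283] F [0.71 0.14 0.26] M [ 0.143 -0.017  0.031] w 87.58
-1 1022 [[-11.0, -51.9, -59.7], [10.3, -42.9, -35.3]]
1 1064 [[-10.5, 44.0, -59.8], [10.3, 53.2, -35.4]]
[ 250  204   60   59 2628] [279.69710807 233.95053272]
knob ((583.0304565429688, 40.79358673095703), 18.309206008911133) tool [ 3.  -0.2 -5.4] medz 167.51923240974997
```

View pics/w10.png

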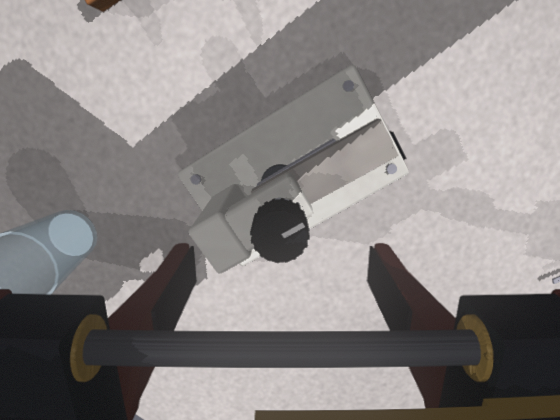

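Wrist picture: knob at (280,234), midway between the jaws and 3 mm forward in tool x. Descending around it to a tip height of about 140.

Emit:
move_arm:
  deltas:
    - [1.5,-0.3,15,0.002,-0.002,0]
    - [0,0,16,0,0,0]
    - [0,0,14,0,0,0]
    - [0,0,5,0,0,0]
    - [0,0,0,0,0,0]

```text
t: 14.72
ee_pos: [584.9, 41.9, 112.6]
orientation: [-1.17, 2.911, -0.002]
ft_force: [-0.2, -0.4, -0.6]
width: 87.5
```

Run:
```python
from h import *
to(584.3,42,105.5)
```

```text
t 14.72 p [584.94  41.87 112.64] xang -2.3773 ztool [ 4.4e-03  3.0e-04 -1.0e+00] q [ 0.051  0.46   1.773  0.     0.905 -2.284] F [-0.25 -0.43 -0.58] M [0.106 0.006 0.034] w 87.53
shift tool [0.39 0.55 7.14] turn [-0.0028  0.0034 -0.    ]
```

Emit:
move_arm:
  deltas:
    - [0.4,0.5,6.5,-0.003,0.003,0]
    - [0,0,0,0,0,0]
    - [0,0,0,0,0,0]

```text
t: 14.97
ee_pos: [584.7, 42.0, 106.7]
orientation: [-1.171, 2.914, 0.0]
ft_force: [0.8, -0.6, -0.1]
width: 87.8
```

Emit:
move_arm:
  deltas:
    - [0,0,0,0,0,0]
    - [0,0,0,0,0,0]
    - [0,0,0,0,0,0]
    - [0,0,0,0,0,0]
    - [0,0,0,0,0,0]
  hand: 1

```text
t: 15.38
ee_pos: [586.1, 42.1, 108.7]
orientation: [-1.17, 2.911, -0.001]
ft_force: [-0.8, -0.4, 0.3]
width: 58.0
```

Emit:
move_arm:
  deltas:
    - [0,0,0,0,0,0]
    - [0,0,0,0,0,0]
    - [0,0,0,0,0,0]

```text
t: 15.63
ee_pos: [586.3, 42.2, 109.1]
orientation: [-1.17, 2.911, -0.002]
ft_force: [0.5, -0.1, 0.5]
width: 37.9
```

Run:
```python
from h import *
to(584.3,42,105.5)
```

```text
t 15.63 p [586.32  42.16 109.13] xang -2.3774 ztool [ 4.6e-03  7.0e-04 -1.0e+00] q [ 5.100e-02  4.660e-01  1.772e+00  1.000e-03  8.990e-01 -2.284e+00] F [ 0.53 -0.07  0.47] M [ 0.089 -0.051 -0.026] w 37.93
shift tool [1.58 1.3  3.62] turn [-0.0027  0.0038 -0.    ]
```

Emit:
move_arm:
  deltas:
    - [1,0.8,3,-0.002,0.003,0]
    - [0,0,0,0,0,0]
    - [0,0,0,0,0,0]

```text
t: 15.88
ee_pos: [585.9, 42.3, 108.1]
orientation: [-1.17, 2.913, -0.001]
ft_force: [0.9, -0.3, -3.3]
width: 33.7
```

Run:
```python
from h import *
to(584.3,42,105.5)
```

```text
t 15.88 p [585.94  42.32 108.06] xang -2.3777 ztool [ 2.9e-03  5.0e-04 -1.0e+00] q [ 0.052  0.468  1.772  0.     0.899 -2.283] F [ 0.94 -0.27 -3.32] M [-0.012 -0.11  -0.007] w 33.71
shift tool [1.41 0.91 2.55] turn [-0.0016  0.0024 -0.    ]
```

Knob gripped (33.7 mm). Start angle -2.378. Turning clockwise with 3 mm/rad of descent, watching the moment.

Emit:
move_arm:
  deltas:
    - [0,0,0.3,0,0,0.1]
    - [0,0,0.3,0,0,0.1]
    - [0,0,0.3,0,0,0.1]

```text
t: 16.13
ee_pos: [586.4, 41.7, 107.0]
orientation: [-0.709, 3.057, -0.003]
ft_force: [-0.2, -0.8, 2.6]
width: 33.6
```

```bash
cat >> h.py <<'E'
def kn():
    o,Rm=st(); a=-2.3777-np.arctan2(Rm[1,0],Rm[0,0]); a=(a+1)%(2*np.pi)-1
    print('turned',round(float(a),3),'z expected',round(108.06-3*a,2),'z',round(float(o['ee_pos'][2]),2),'Mz',round(float(o['moment'][2]),3)); print('tilt in tool', (Rm.T@np.array([0,0,-1.])).round(4), 'back to knob, tool:',(Rm.T@(np.array([585.9,42.3,108.06-3*a])-o['ee_pos'])).round(2))
E
python3 -c "
from h import *
kn()"
```

```text
t 16.13 p [586.37  41.7  106.99] xang -2.6856 ztool [ 3.9e-03 -8.0e-04 -1.0e+00] q [ 5.100e-02  4.700e-01  1.772e+00 -1.000e-03  8.960e-01 -1.975e+00] F [-0.24 -0.8   2.65] M [-0.11   0.028  0.082] w 33.56
turned 0.308 z expected 107.14 z 106.99 Mz 0.082
tilt in tool [0.0031 0.0024 1.    ] back to knob, tool: [ 0.15  0.75 -0.15]
```

The moment of 0.08 N m matches the free screw. Continuing.

Emit:
move_arm:
  deltas:
    - [0,0.5,0.3,-0.002,0.003,0.1]
    - [0,0,0.3,0,0,0.1]
    - [0,0,0.3,0,0,0.1]
    - [0,0,0.3,0,0,0.1]

```text
t: 16.47
ee_pos: [586.5, 40.7, 105.7]
orientation: [-0.058, 3.141, -0.004]
ft_force: [-1.0, -0.7, 3.1]
width: 33.2
```

```bash
python3 -c "
from h import *
kn()"
```

```text
t 16.47 p [586.48  40.69 105.72] xang -3.1047 ztool [ 6.0e-04 -2.7e-03 -1.0e+00] q [ 0.051  0.473  1.77  -0.003  0.898 -1.555] F [-1.05 -0.72  3.1 ] M [-0.119  0.128  0.094] w 33.16
turned 0.727 z expected 105.88 z 105.72 Mz 0.094
tilt in tool [5.0e-04 2.7e-03 1.0e+00] back to knob, tool: [ 0.52  1.64 -0.16]
```

Emit:
move_arm:
  deltas:
    - [0,0.8,0.3,-0.002,0,0.1]
    - [0,0.3,0.3,0,0,0.1]
    - [0,0,0.3,0,0,0.1]

```text
t: 16.72
ee_pos: [586.4, 39.9, 104.8]
orientation: [0.434, 3.111, -0.006]
ft_force: [-1.5, -0.0, 1.8]
width: 33.4
```

```bash
python3 -c "
from h import *
kn()"
```

```text
t 16.72 p [586.35  39.87 104.8 ] xang 2.8643 ztool [ 1.0e-04 -3.9e-03 -1.0e+00] q [ 0.05   0.474  1.771 -0.005  0.897 -1.241] F [-1.47 -0.01  1.81] M [-0.01   0.093  0.016] w 33.42
turned 1.041 z expected 104.94 z 104.8 Mz 0.016
tilt in tool [0.0012 0.0037 1.    ] back to knob, tool: [ 1.1   2.21 -0.15]
```

Contact is possible from here on, so smaller batches with checks. The jaw centring suggests the true knob axis is near (584.0,40.5), which agrees with the last wrist estimate.

```bash
sed -i 's/585.9,42.3,108.06/584.0,40.5,108.06/' h.py; cat > k.sh <<'E'
python3 -c "
from h import *
kn()"
E
chmod +x k.sh
```

Emit:
move_arm:
  deltas:
    - [0.5,0,0.3,-0.003,-0.001,0.1]
    - [0.5,0,0.3,0,0,0.1]

```text
t: 16.88
ee_pos: [586.1, 39.6, 104.2]
orientation: [0.757, 3.045, -0.002]
ft_force: [0.5, -1.4, -0.0]
width: 33.7
```

```bash
k.sh
```

```text
t 16.88 p [586.06  39.58 104.24] xang 2.6545 ztool [ 0.0033 -0.0022 -1.    ] q [ 0.049  0.473  1.774 -0.003  0.891 -1.033] F [ 0.48 -1.35 -0.04] M [-0.358 -0.165  0.057] w 33.66
turned 1.251 z expected 104.31 z 104.24 Mz 0.057
tilt in tool [3.9e-03 5.0e-04 1.0e+00] back to knob, tool: [ 2.25 -0.15 -0.08]
```

Emit:
move_arm:
  deltas:
    - [0.5,0,0.3,0,0.003,0.1]
    - [0.5,0,0.3,0,0,0.1]

```text
t: 17.05
ee_pos: [585.8, 39.2, 103.6]
orientation: [1.072, 2.951, -0.002]
ft_force: [-0.7, -2.4, 1.5]
width: 33.6
```

```bash
k.sh
```

```text
t 17.05 p [585.77  39.2  103.58] xang 2.4449 ztool [ 0.0017 -0.0021 -1.    ] q [ 0.048  0.475  1.774 -0.003  0.891 -0.824] F [-0.75 -2.36  1.49] M [-0.424  0.014  0.047] w 33.61
turned 1.461 z expected 103.68 z 103.58 Mz 0.047
tilt in tool [2.6e-03 5.0e-04 1.0e+00] back to knob, tool: [ 2.19 -0.14 -0.1 ]
```

Emit:
move_arm:
  deltas:
    - [0.5,0,0.3,0,0.002,0.1]
    - [0.5,0,0.3,0,0,0.1]

```text
t: 17.22
ee_pos: [585.4, 38.9, 102.9]
orientation: [1.375, 2.823, -0.003]
ft_force: [0.0, -1.7, 2.7]
width: 33.7
```

```bash
k.sh
```

```text
t 17.22 p [585.38  38.93 102.93] xang 2.2353 ztool [ 7.0e-04 -2.3e-03 -1.0e+00] q [ 0.047  0.475  1.775 -0.003  0.891 -0.615] F [ 0.01 -1.68  2.69] M [-0.391  0.037  0.087] w 33.73
turned 1.67 z expected 103.05 z 102.93 Mz 0.087
tilt in tool [2.2e-03 9.0e-04 1.0e+00] back to knob, tool: [ 2.09 -0.11 -0.12]
```

Emit:
move_arm:
  deltas:
    - [0.7,0,0.3,0,0.002,0.1]
    - [0.7,0,0.3,0,0,0.1]

```text
t: 17.38
ee_pos: [584.9, 38.8, 102.3]
orientation: [1.662, 2.664, -0.004]
ft_force: [0.7, -2.7, 2.0]
width: 33.6
```

```bash
k.sh
```

```text
t 17.38 p [584.91  38.81 102.29] xang 2.0258 ztool [-0.     -0.0027 -1.    ] q [ 0.048  0.476  1.775 -0.003  0.89  -0.405] F [ 0.7  -2.74  1.99] M [-0.629  0.046  0.061] w 33.57
turned 1.88 z expected 102.42 z 102.29 Mz 0.061
tilt in tool [0.0024 0.0012 1.    ] back to knob, tool: [ 1.91 -0.08 -0.13]
```

Emit:
move_arm:
  deltas:
    - [0.7,0,0.3,0,0.002,0.1]
    - [0.7,0,0.3,0,0,0.1]

```text
t: 17.55
ee_pos: [584.5, 38.7, 101.7]
orientation: [1.932, 2.476, -0.005]
ft_force: [-0.8, -3.6, 3.2]
width: 33.5
```

```bash
k.sh
```

```text
t 17.55 p [584.47  38.67 101.66] xang 1.8164 ztool [-8.0e-04 -3.1e-03 -1.0e+00] q [ 0.048  0.477  1.776 -0.004  0.89  -0.196] F [-0.76 -3.61  3.24] M [-0.619  0.168 -0.016] w 33.54
turned 2.089 z expected 101.79 z 101.66 Mz -0.016
tilt in tool [0.0028 0.0015 1.    ] back to knob, tool: [ 1.89 -0.02 -0.14]
```

Emit:
move_arm:
  deltas:
    - [0.8,0,0.3,0.001,0.003,0.1]
    - [0.8,0,0.25,0,0,0.1]

```text
t: 17.72
ee_pos: [584.0, 38.7, 101.3]
orientation: [-2.181, -2.261, 0.006]
ft_force: [-2.6, -3.5, 5.3]
width: 33.3
```

```bash
k.sh
```

```text
t 17.72 p [584.05  38.69 101.29] xang 1.607 ztool [-0.0029 -0.0027 -1.    ] q [ 0.047  0.478  1.776 -0.003  0.891  0.013] F [-2.63 -3.52  5.33] M [-0.688  0.413  0.179] w 33.35
turned 2.298 z expected 101.16 z 101.29 Mz 0.179
tilt in tool [0.0026 0.003  1.    ] back to knob, tool: [1.81 0.02 0.12]
```

Emit:
move_arm:
  deltas:
    - [0.8,0,0.25,0.001,0.002,0.1]
    - [0.8,0,0.25,0,0,0.1]

```text
t: 17.88
ee_pos: [583.6, 38.7, 101.1]
orientation: [-2.404, -2.021, 0.009]
ft_force: [-1.5, -3.0, 5.4]
width: 33.6
```

```bash
k.sh
```

```text
t 17.88 p [583.58  38.73 101.13] xang 1.3981 ztool [-0.0051 -0.0032 -1.    ] q [ 0.048  0.478  1.775 -0.004  0.894  0.223] F [-1.52 -2.98  5.4 ] M [-0.534  0.526  0.218] w 33.59
turned 2.507 z expected 100.54 z 101.13 Mz 0.218
tilt in tool [0.0041 0.0045 1.    ] back to knob, tool: [1.82 0.12 0.58]
```

The moment has risen to about 0.22 N m and the descent has stopped, so the ratchet began slipping at about 2.1-2.3 rad. Slip so far is roughly 0.2-0.4. I add about 0.27 rad without descending and read the result.

Emit:
move_arm:
  deltas:
    - [0.3,0,0,0.002,0.003,0.09]

```text
t: 17.97
ee_pos: [583.3, 38.6, 101.2]
orientation: [-2.495, -1.903, 0.01]
ft_force: [-1.3, -0.5, 2.0]
width: 33.7
```

```bash
k.sh
```

```text
t 17.97 p [583.27  38.58 101.21] xang 1.3036 ztool [-7.2e-03 -7.0e-04 -1.0e+00] q [ 4.600e-02  4.790e-01  1.774e+00 -1.000e-03  8.960e-01  3.130e-01] F [-1.26 -0.52  2.04] M [-0.005  0.255  0.181] w 33.7
turned 2.602 z expected 100.25 z 101.21 Mz 0.181
tilt in tool [0.0026 0.0067 1.    ] back to knob, tool: [2.05 0.21 0.95]
```

Emit:
move_arm:
  deltas:
    - [0.3,0,0,0,0,0.09]
    - [0,0,0,0,0,0.08]

```text
t: 18.13
ee_pos: [582.8, 38.6, 101.2]
orientation: [-2.655, -1.673, 0.012]
ft_force: [-0.3, 1.8, 2.8]
width: 33.3
```

```bash
k.sh
```

```text
t 18.13 p [582.8   38.59 101.19] xang 1.1249 ztool [-0.0084 -0.001  -1.    ] q [ 4.600e-02  4.790e-01  1.774e+00 -1.000e-03  8.970e-01  4.930e-01] F [-0.29  1.77  2.8 ] M [0.2   0.251 0.226] w 33.28
turned 2.781 z expected 99.72 z 101.19 Mz 0.226
tilt in tool [0.0045 0.0072 1.    ] back to knob, tool: [2.24 0.27 1.46]
```

Estimated slip is about 0.5-0.7 rad. I settle and let go.

Emit:
move_arm:
  deltas:
    - [0,0,0,0,0,0]
    - [0,0,0,0,0,0]

```text
t: 18.3
ee_pos: [582.8, 38.7, 101.2]
orientation: [-2.655, -1.672, 0.012]
ft_force: [-1.1, 0.5, 2.9]
width: 33.6
```

```bash
k.sh
```

```text
t 18.3 p [582.81  38.65 101.21] xang 1.1243 ztool [-8.4e-03 -9.0e-04 -1.0e+00] q [ 4.600e-02  4.790e-01  1.774e+00 -1.000e-03  8.970e-01  4.930e-01] F [-1.06  0.46  2.9 ] M [0.022 0.142 0.048] w 33.61
turned 2.781 z expected 99.72 z 101.21 Mz 0.048
tilt in tool [0.0045 0.0072 1.    ] back to knob, tool: [2.19 0.29 1.49]
```

Emit:
move_arm:
  deltas:
    - [0,0,0,0,0,0]
    - [0,0,0,0,0,0]
    - [0,0,0,0,0,0]
    - [0,0,0,0,0,0]
    - [0,0,0,0,0,0]
  hand: -1

```text
t: 18.72
ee_pos: [582.5, 38.6, 100.3]
orientation: [-2.649, -1.681, 0.013]
ft_force: [-0.8, -0.2, -0.5]
width: 63.3
```

Emit:
move_arm:
  deltas:
    - [0,0,0,0,0,0]
    - [0,0,0,0,0,0]
    - [0,0,0,0,0,0]
    - [0,0,0,0,0,0]

```text
t: 19.05
ee_pos: [582.4, 38.5, 100.0]
orientation: [-2.649, -1.682, 0.014]
ft_force: [0.1, -0.3, 0.4]
width: 87.2
```

```bash
k.sh
```

```text
t 19.05 p [582.42  38.5   99.99] xang 1.1316 ztool [-0.0095 -0.0012 -1.    ] q [ 4.600e-02  4.800e-01  1.775e+00 -1.000e-03  8.960e-01  4.860e-01] F [ 0.14 -0.28  0.41] M [-0.07   0.053 -0.   ] w 87.22
turned 2.774 z expected 99.74 z 99.99 Mz -0.0
tilt in tool [0.0051 0.0081 1.    ] back to knob, tool: [2.48 0.58 0.23]
```

Rising straight up and measuring the knob line angle and the knob height.

Emit:
move_arm:
  deltas:
    - [0,0,-15,0.004,0.004,0]
    - [0,0,-25,0,0,0]
    - [0,0,-30,0,0,0]
    - [0,0,-10,0,0,0]
    - [0,0,0,0,0,0]

```text
t: 19.47
ee_pos: [581.7, 38.2, 180.8]
orientation: [-2.641, -1.678, 0.018]
ft_force: [0.1, 0.1, 0.1]
width: 87.8
```

```bash
cat > line.py <<'E'
from h import *
def line(f,ztop):
    im=load(f);P=cloud(im);z=P[...,2];d=np.hypot(P[...,0]-584.5,P[...,1]-42)
    m=(z>ztop-5)&(z<ztop+5)&(d<22);n,l,s,c=cv2.connectedComponentsWithStats(m.astype(np.uint8));k=1+np.argmax(s[1:,4]);mk=l==k
    g=im['frame'].astype(int).sum(2);cs,_=cv2.findContours(mk.astype(np.uint8),0,1);ci=cv2.minEnclosingCircle(onplane(im,max(cs,key=len).reshape(-1,2),ztop)[:,:2].astype(np.float32))
    w=mk&(g>250);W=onplane(im,np.argwhere(w)[:,::-1],ztop)[:,:2];W=W[np.linalg.norm(W-ci[0],axis=1)<15];u=W.mean(0)-ci[0]
    vx=cv2.fitLine(W.astype(np.float32),cv2.DIST_L2,0,.01,.01).ravel()[:2]
    if vx@u<0:vx=-vx
    q=P[mk];print(f,'ctr',np.round(ci[0],1),'r',round(ci[1],1),'z',np.median(q[:,2]).round(2),'line n',len(W),'ang ctr',np.arctan2(u[1],u[0]).round(3),'ang fit',np.arctan2(vx[1],vx[0]).round(3))
E
python3 - <<'E'
from line import *
st();snap('wrist','w11');snap('side','s11')
line('wrist0',168);line('w10',168);line('w11',161)
a=load('s11')['frame'][:,:,::-1]
cv2.imwrite('pics/crop11.png',cv2.resize(a[180:300,220:340],None,fx=5,fy=5,interpolation=cv2.INTER_CUBIC))
E
```

```text
t 19.47 p [581.67  38.16 180.8 ] xang 1.132 ztool [-0.0165  0.0042 -0.9999] q [0.042 0.377 1.718 0.006 1.063 0.478] F [0.09 0.07 0.08] M [-0.002  0.039 -0.057] w 87.81
wrist0 ctr [585.5  42.9] r 17.7 z 167.5 line n 129 ang ctr 2.993 ang fit 2.876
w10 ctr [583.7  40.9] r 17.8 z 167.56 line n 131 ang ctr 2.701 ang fit 2.861
w11 ctr [585.6  43.2] r 17.8 z 160.88 line n 112 ang ctr 0.09 ang fit 0.221
```

View pics/w11.png

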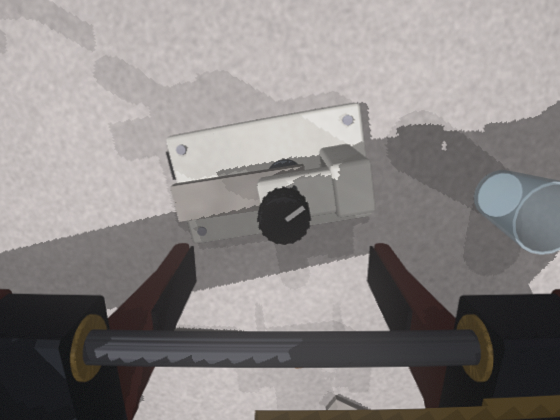

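View pics/crop11.png

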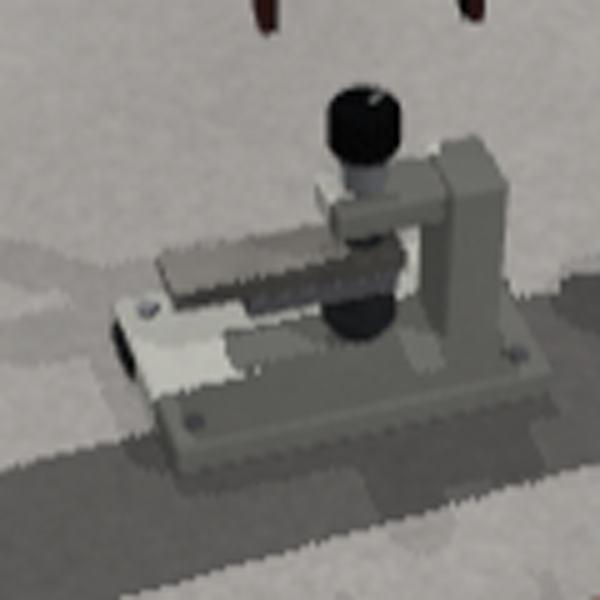

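Run:
```python
from h import *
r=[]
for f,zt in (('s8',168),('s11',161)):
    im=load(f);P=cloud(im);z=P[...,2];d=np.hypot(P[...,0]-585,P[...,1]-42.5)
    q=P[(d<13)&(z>zt-5)&(z<zt+5)];print(f,len(q),q[:,2].mean().round(2),np.median(q[:,2]).round(2))
a=load('s8');b=load('s11');A=cloud(a);m=(A[...,2]>74)&(A[...,2]<82)&(abs(A[...,0]-530)<40)&(abs(A[...,1]-57)<25);print('stone pix depth change',np.median((b['range_z']-a['range_z'])[m]).round(2),m.sum(), 'absmean',np.abs((b['range_z']-a['range_z'])[m]).mean().round(2))
for f,zt in (('wrist0',168),('w10',168),('w11',161)):
    im=load(f);P=cloud(im);z=P[...,2];c=[585.5,42.9] if f!='w10' else [583.7,40.9];d=np.hypot(P[...,0]-c[0],P[...,1]-c[1]);q=P[(d<13)&(z>zt-6)&(z<zt+6)];print(f,len(q),q[:,2].mean().round(2))
```

```text
s8 53 167.36 167.64
s11 52 160.76 160.79
stone pix depth change -0.03 301 absmean 7.15
wrist0 1370 167.66
w10 1447 167.71
w11 1175 161.05
```

The descent is 6.6 mm in both cameras, so the screw turned about 2.21 rad. The knob turned 2.65 rad (white line) to 2.78 rad (arm), giving a slip of about 0.44-0.57 rad, inside 0.25-1.0. The arm is clear, so I hand the job in.

```bash
python3 -c "
from h import *
st(); print(ctrl.close_job())"
```

```text
t 19.57 p [580.68  38.13 178.79] xang 1.132 ztool [-0.019   0.0041 -0.9998] q [0.042 0.38  1.72  0.006 1.061 0.478] F [-0.78  0.39 -0.1 ] M [ 0.008  0.076 -0.036] w 87.34
the job is handed in; nothing more can be done
None
```

I set the stone sample flat on the anvil with its spot under the spindle, let go, and turned the knob clockwise until the ratchet slipped. I then opened the gripper, raised it clear, and handed the job in at about 20 s. No verdict was reported.

**Last checks**
- **Spot:** it is within about 4 mm of the spindle axis (limit 10 mm).
- **Flatness and stillness:** the slope was about 0.005 rad when set down. I saw no shift of the stone during clamping: the median depth change in the side camera was 0.03 mm, though single pixels were noisy.
- **Setting down:** the highest reading was about 14 N, well under the 25 N limit.
- **Ratchet:** the moment rose from about 0.08 to 0.22 N m and the knob stopped descending after 6.6 mm. The slip comes out at 0.44 rad from the knob's white line and 0.57 rad from the arm's turn. Both are inside 0.25–1.0 rad.
- **Clamp force:** I did not measure it. I infer more than 10 N from the ratchet slipping.
- **Bystanders:** the arm kept clear of them, but I took no final measurement of their positions.

**Disagreements**
- **Fingertips:** they are about 35 mm above the reported TCP. My first grasp closed in free air above the stone without touching it. I corrected for the offset from then on.
- **Knob centre:** views at different wrist angles differed by about 2–3 mm.
- **Turn angle:** the arm turned 0.13 rad more than the white line shows the knob turned.

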